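# Stack rails on a drilling fixture and pin the keepers

### The arm

A 6-joint arm with a two-finger parallel gripper is mounted at the origin on the work surface. World frame = base frame: x ahead of the robot, y to its left, z up, the work surface at z = 0. Lengths are in m, angles in rad, forces in N, time in s.
With the tool pointing down it reaches from about 0.375 to 0.9 m from the base axis. Payload 3.1 kg.
Tool frame: the origin (TCP) lies on the centre line of the jaws, within the pads' length; the fingertips stand robot.tip_reach ahead of it and the grasp point (between the pads) lies 8 mm behind it (robot.tip_reach is the distance from the TCP to the fingertips, in m); z points along the fingers, y is the line along which they close (so a half turn about z gives the same grasp; the last joint's range is limited). The gripper opens to 87 mm and grips with 3 to 60 N. Pads are 19 mm wide; open, the fingers measure 117 mm over their backs; the gripper's body (75 mm by 190 mm) begins 51 mm behind the grasp point.
Start: joints at [1.143, 0.527, 1.433, -0, 1.181, -0.178], TCP at [0.154, 0.606, 0.234] pointing down, gripper open.
Joint ranges: [-3.08, 3.08], [-0.75, 2.2], [0.22, 2.44], [-1.43, 4.57], [0, 2.65], [-2.85, 2.85]. Speed limits (rad/s): [2.79, 2.79, 3.14, 3.14, 3.14, 3.14].

### API

Orientations are given as a unit quaternion [x, y, z, w].
In Python, from rig import robot gives the robot as it stands.
- The arm moves only by the tool jog_arm, never from a script. Its argument "motion" is one flat list of numbers, 7 for each row, row after row: the shift along the tool's x, y, z scaled (see below), then the turn, a rotation vector about the tool's x, y, z scaled (see below), then the gripper's target within -1 to 1 (shut at 1, half-way at 0, fully open at -1). In form: [x, y, z, rx, ry, rz, hand, x, y, z, rx, ry, rz, hand, ...]. A call has 1 to 12 rows; each row shifts and turns the commanded pose from where the row before left it, along the tool's axes as they then stand; what a row does not reach is not made up. The controller multiplies each number of a shift by 4 cm and each number of a turn by 4 degrees. A row lasts 1/8 s, in which the tool goes at most 62.5 mm and 10.7 degrees, less where a joint would pass 70% of its speed; a pose out of reach is approached as far as the arm can. A call with a number of a shift or a turn outside -1 to 1 is refused whole. A call with a gripper value outside its range is refused whole. The fingers move at their own pace and stop on an object; "grip_force" is the grip in N (left out, the last holds). Time passes only in rows, so rows that do not move let the fingers close. It gives the time, the measured TCP pose, the force, the opening and the grip force at its end, in the units of the state.
- robot.get_obs(): the state, without advancing time (a new reading comes with each control period).
- robot.camera(name): name is "side" or "top" or "wrist"; returns the picture (384x512x3 uint8, blue, green, red); there is no depth.
- robot.calibration(name): a dict with "fx", "fy", "cx", "cy" (pixels), "dist_coeffs" ([k1, k2, p1, p2, k3] as OpenCV has them; the pictures are not rectified), "R" (3x3) and "t" (3): a world point X has camera coordinates R X + t; the wrist camera has in their place "T_tool_cam" (4x4, takes a point from camera to tool coordinates, whose origin is the TCP and whose axes are the flange's). Camera axes: x right, y down, z forward; pixel columns grow to the right and rows downward; lengths in m; the calibration is good to about 2 mm. A picture is of the moment at which its call begins: read the wrist's pose just before it. calibration takes no time and is no camera call.
- robot.hand_in(): hands the job in; it is judged then, once.
The state is a dict: "time": time; "q": joint angles; "joint_velocities": joint speeds; "joint_torque": joint torques, N m; "position": TCP position; "tool_rot": TCP orientation; "ft_force": force on the tool from outside, world axes, zero at the start; "moment": the same for the moment, N m; "grip_width": finger opening in m; "grip_force": force on a finger pad.
Only numpy, scipy, OpenCV 4.12 (cv2) and the standard library are available. Lean on these libraries where they do the work, as an engineer would, in place of code of your own. Each camera call takes 0.05 s, during which the arm holds its last target. There are 200 camera calls.

### The job

Load every plywood rail lying on the bench onto the drilling fixture, one on top of the other, each over both locating dowels and fully down flat. Then swing the two orange keeper bars across the stack until each bar's hole lines up with the hole in its lug, and put a red-headed locking pin down through each bar into its lug until the head rests on the bar. Let go of everything and leave the glue, tape measure, sanding block and screwdriver where they are.

Things in the scene. Friction and masses are not known exactly. Their poses are not given: they have to be found in the camera images.
- fixture: Drilling fixture, bolted down: aluminium base 140 (x) x 190 (y) x 15 mm high, origin at the centre of its underside, z up. On it: two dowels at x 0, y +-65 mm; two steel lugs 28 mm square at x -48, y +-40, tops 54 mm above the bench; two 18 mm pivot posts at x +48, y +-40 carrying the keeper bars (underside 56, top 66 mm above the bench). 'left' is its +y side. Three rails reach to 51 mm.
- stack (a point): Centre of the fixture base's top face, 15 mm above the bench, midway between the dowels: a seated rail's centre lies over it, with the rail's length along the fixture's y. Axes as the fixture.
- dowel_left (a point): Tip of the left dowel (fixture y = +65 mm): 8 mm diameter, 34 mm high above the base top, the upper 7 mm tapered to 3 mm diameter.
- dowel_right (a point): Tip of the right dowel (fixture y = -65 mm), same sizes.
- keeper_left (a joint): Swing angle (rad) of the left orange keeper bar about its vertical pivot; 0 = straight across the stack (bar points along the fixture's -x from the pivot, its hole over the lug hole), growing as it opens clockwise seen from above (1.57 = pointing along the fixture's +y). Limits -0.35 to 2.9, no stop at 0. It stays where left (1 N at the knob moves it). Bar 126 x 24 x 10 mm.
- pivot_left (a point): Pivot of the left keeper bar, on its axis at the bar's top face, 66 mm above the bench; the pivot bolt head stands 5 mm higher.
- keeper_left_hole (a point): Centre of the 10 mm through hole in the left keeper bar, on the bar's top face, 96 mm from the pivot axis.
- keeper_left_knob (a point): Black upright round knob on the left keeper bar, 16 mm diameter, 28 mm high, standing on the bar's top 58 mm from the pivot axis; the point is at mid-height, 80 mm above the bench. Gripped from above it turns in the fingers as the bar swings.
- lug_left (a point): Mouth of the 10 mm hole in the left lug's top face, 54 mm above the bench; hole 34 mm deep. Axes as the fixture. When the bar is at 0 the two holes are in line, and the bar's top is 12 mm above this point.
- keeper_right (a joint): Swing angle (rad) of the right orange keeper bar about its vertical pivot; 0 = straight across the stack (bar points along the fixture's -x from the pivot, its hole over the lug hole), growing as it opens anticlockwise seen from above (1.57 = pointing along the fixture's -y). Limits -0.35 to 2.9, no stop at 0. It stays where left (1 N at the knob moves it). Bar 126 x 24 x 10 mm.
- pivot_right (a point): Pivot of the right keeper bar, on its axis at the bar's top face, 66 mm above the bench; the pivot bolt head stands 5 mm higher.
- keeper_right_hole (a point): Centre of the 10 mm through hole in the right keeper bar, on the bar's top face, 96 mm from the pivot axis.
- keeper_right_knob (a point): Black upright round knob on the right keeper bar, 16 mm diameter, 28 mm high, standing on the bar's top 58 mm from the pivot axis; the point is at mid-height, 80 mm above the bench. Gripped from above it turns in the fingers as the bar swings.
- lug_right (a point): Mouth of the 10 mm hole in the right lug's top face, 54 mm above the bench; hole 34 mm deep. Axes as the fixture. When the bar is at 0 the two holes are in line, and the bar's top is 12 mm above this point.
- rack: Dark wooden parking block, fixed, 90 mm (x) x 38 mm (y) x 45 mm high, with two 12 mm holes at x = +26 and -26 mm in which the pins stand. Origin: centre of the underside.
- pin1: Locking pin: red round head 22 mm diameter, 30 mm high, and below it a steel shank 8 mm diameter, 40 mm long with the last 6 mm tapered to 3 mm. Stands upright in the parking block, head on its top, 52 mm from the other pin. Origin: on the axis at the head's underside (shoulder); z points up through the head. 60 g. Either pin fits either lug.
- pin2: Locking pin: red round head 22 mm diameter, 30 mm high, and below it a steel shank 8 mm diameter, 40 mm long with the last 6 mm tapered to 3 mm. Stands upright in the parking block, head on its top, 52 mm from the other pin. Origin: on the axis at the head's underside (shoulder); z points up through the head. 60 g. Either pin fits either lug.
- glue: Glue bottle, yellow, 60 mm diameter, 120 mm high; bystander. Origin: centre of the underside.
- tape: Yellow and black tape measure, 68 x 34 x 62 mm; bystander. Origin: centre of the underside.
- sander: Sanding block of cork and wood, 65 x 110 x 36 mm; bystander. Origin: centre of the underside.
- screwdriver: Screwdriver lying on the bench, about 200 mm long along its x, red handle 26 mm thick; bystander. Origin: under its middle.
- rail1: Plywood rail, 50 mm wide (its x) x 170 mm long (its y) x 12 mm thick, with two 10 mm through holes on its centre line at y = +65 and -65 mm; loose, lying flat. Either end or face may be used. Origin: centre of the underside. 0.05 to 0.12 kg. Two or three rails are present; an absent one has no pose.
- rail2: Plywood rail, 50 mm wide (its x) x 170 mm long (its y) x 12 mm thick, with two 10 mm through holes on its centre line at y = +65 and -65 mm; loose, lying flat. Either end or face may be used. Origin: centre of the underside. 0.05 to 0.12 kg. Two or three rails are present; an absent one has no pose.
- rail3: Plywood rail, 50 mm wide (its x) x 170 mm long (its y) x 12 mm thick, with two 10 mm through holes on its centre line at y = +65 and -65 mm; loose, lying flat. Either end or face may be used. Origin: centre of the underside. 0.05 to 0.12 kg. Two or three rails are present; an absent one has no pose.
Things that resemble listed ones, but are neither listed nor needed, are in the scene too. Leave any yellow look-alike of the rail3 alone.

How it is judged:
By the outcome, as a careful person would: the job done as asked, in the order asked, and still so for the second after the job is handed in, with the robot touching nothing.
Of rail1, rail2, rail3 only 2 to 3 are there at a start; the rules pass over those that are not, and their reading is None.
At some moment in a run one of rail1, rail2, rail3 may be knocked a few centimetres aside while the robot is not near it.
It also fails if it takes over 208 s, if anything falls off the work surface, if the arm or the gripper's body presses on something with over 40 N, if the wrist force passes 120 N, or if a joint passes its speed limit or range.

## Working session

There is one attempt and no reset: what is moved stays moved. The work goes in short steps, Python scripts to look and compute and a tool call to move; the robot and the scene stay as the last step left them, time stands still between calls to the robot, and variables do not carry over. Pictures are saved under pics/ and viewed, at most 14 in all, crops included, and the job is handed in when it is done.

Besides the shell and the picture viewer there is one more tool, called after "Call:" as a command line: name --argument value ..., lists and objects as JSON in quotes. jog_arm: Moves the arm, as the interface text tells. Shifts and turns lie within -1 to 1; 1 stands for 4 cm of shift or 4 degrees of turn. Its arguments: {"type":"object","properties":{"motion":{"type":"array","items":{"type":"number"}},"grip_force":{"type":"number"}},"required":["motion"]}

```bash
mkdir -p pics; ls
cat > h.py <<'E'
import numpy as np, cv2
from rig import robot
from scipy.spatial.transform import Rotation as Ro
def cam(name):
    o=robot.get_obs(); c=robot.calibration(name)
    K=np.array([[c['fx'],0,c['cx']],[0,c['fy'],c['cy']],[0,0,1.]]); d=np.array(c['dist_coeffs'],float)
    if 'R' in c: R=np.array(c['R']); t=np.array(c['t'])
    else:
        T=np.eye(4);T[:3,:3]=Ro.from_quat(o['tool_rot']).as_matrix();T[:3,3]=o['position']
        M=np.linalg.inv(T@np.array(c['T_tool_cam'])); R=M[:3,:3];t=M[:3,3]
    return K,d,R,t
def px2w(C,uv,z):
    K,d,R,t=C
    n=cv2.undistortPoints(np.array(uv,float).reshape(-1,1,2),K,d).reshape(-1,2)
    r=np.c_[n,np.ones(len(n))]@R; o=-R.T@t
    z=np.broadcast_to(z,len(n))
    return o+r*((z-o[2])/r[:,2])[:,None]
def w2px(C,X):
    K,d,R,t=C
    return cv2.projectPoints(np.array(X,float).reshape(-1,1,3),cv2.Rodrigues(R)[0],t,K,d)[0].reshape(-1,2)
def shot(name,fn,box=None,s=1):
    C=cam(name); im=robot.camera(name); cv2.imwrite('pics/'+fn+'_raw.png',im)
    np.save('pics/'+fn+'.npy',np.array(C,dtype=object),allow_pickle=True)
    crop(fn,box,s); return C,im
def crop(fn,box=None,s=1,out=None):
    im=cv2.imread('pics/'+fn+'_raw.png')
    if box: im=im[box[1]:box[3],box[0]:box[2]]
    cv2.imwrite('pics/'+(out or fn)+'.png',cv2.resize(im,None,fx=s,fy=s,interpolation=cv2.INTER_CUBIC))
def load(fn): return tuple(np.load('pics/'+fn+'.npy',allow_pickle=True))
E
python3 - <<'E'
from h import *
o=robot.get_obs(); print(o, robot.tip_reach)
for n in('top','side'):
    C,im=shot(n,n+'0',None,1.5); print(n,-C[2].T@C[3],C[0][0,0])
print(robot.calibration('wrist')['T_tool_cam'])
E
```

```text
pics
{'time': 0.0, 'q': array([ 1.14349016e+00,  5.28438163e-01,  1.43386068e+00, -3.57630643e-05,
        1.18134640e+00, -1.78524280e-01]), 'joint_velocities': array([-0.00038672,  0.00075884, -0.00112021, -0.00118488, -0.00152374,
       -0.00166631]), 'joint_torque': array([ 1.34028818e-05, -4.40042746e+01, -1.76590151e+01,  6.33536372e-02,
        5.83273871e-02, -1.83870620e-04]), 'position': array([0.15360165, 0.60513601, 0.23260202]), 'tool_rot': array([ 1.24063585e-01,  9.92273739e-01, -9.84499635e-04, -2.90364625e-04]), 'ft_force': array([-0.53783773,  0.75135823, -1.14604641]), 'moment': array([ 0.00502049, -0.0176328 ,  0.04445458]), 'grip_force': 0.0, 'grip_width': 0.08713660771043061} 0.011
top [ 0.49739522 -0.07068506  1.17780496] 405.5975896296486
side [ 0.27982383 -0.81576405  0.99509408] 460.54904360038176
[[-1.79447981e-04 -9.56621143e-01 -2.91334784e-01  7.94511192e-02]
 [ 9.99999833e-01 -1.18568290e-05 -5.77018151e-04  5.52589362e-04]
 [ 5.48533456e-04 -2.91334839e-01  9.56620986e-01 -1.50829602e-01]
 [ 0.00000000e+00  0.00000000e+00  0.00000000e+00  1.00000000e+00]]
```

View pics/top0.png

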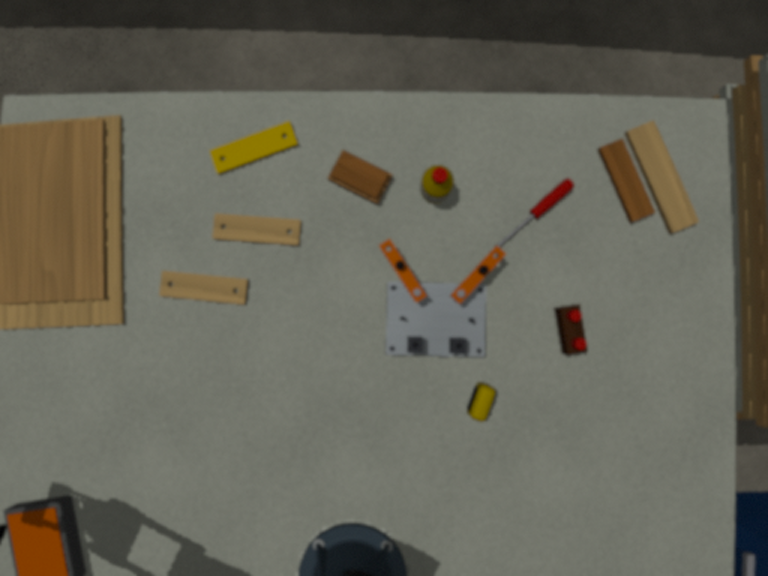

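View pics/side0.png

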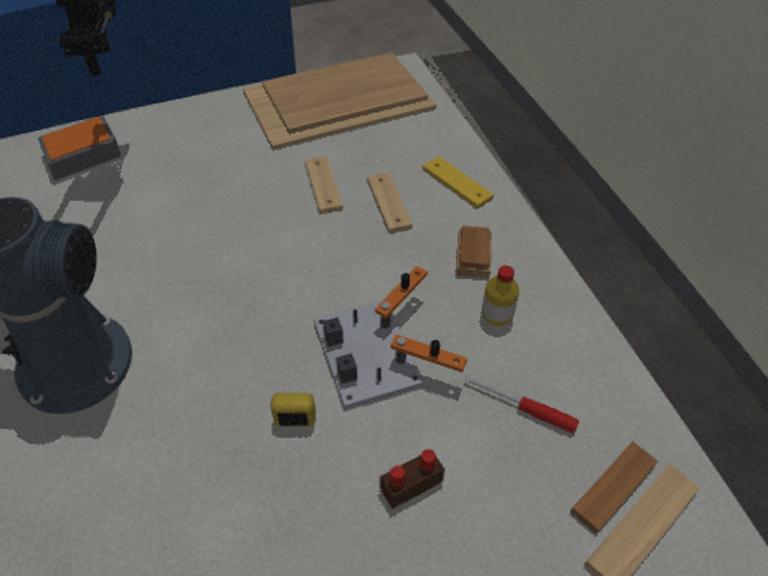

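Two plywood rails with two holes lie at (256,230) and (204,288) in the top view. What could be taken for them: the yellow look-alike at (255,148), the planks without holes at (625,180) and (660,178), and the big boards at left. The keeper bars are open, their pivots at about (420,298) and (460,296), with the lugs on the robot side. The pins stand at (575,315) and (579,344).

Run:
```python
from h import *
C=load('top0')
P={'r2a':(231,223,.012),'r2b':(283,232,.012),'r1a':(170,284,.012),'r1b':(233,291,.012),'pivL':(420,298,.066),'pivR':(460,296,.066),'lugL':(416,344,.054),'lugR':(459,345,.054),'pinA':(575,315,.075),'pinB':(579,344,.075),'fixBL':(387,355,.015),'fixTL':(388,283,.015),'fixTR':(485,285,.015),'fixBR':(485,357,.015),'glue':(440,175,.12),'plank':(628,133,.012),'plank2':(682,232,.012),'knL':(401,265,.094),'knR':(484,270,.094)}
for k,(u,v,z) in P.items(): print(k,px2w(C,[(u/1.5,v/1.5)],z)[0].round(3))
crop('top0',(90,60,350,250),3,'top0c')
```

```text
r2a [0.676 0.243 0.012]
r2b [0.659 0.14  0.012]
r1a [0.556 0.36  0.012]
r1b [0.543 0.235 0.012]
pivL [ 0.533 -0.124  0.066]
pivR [ 0.537 -0.197  0.066]
lugL [ 0.448 -0.118  0.054]
lugR [ 0.447 -0.197  0.054]
pinA [ 0.504 -0.406  0.075]
pinB [ 0.452 -0.413  0.075]
fixBL [ 0.425 -0.064  0.015]
fixTL [ 0.562 -0.065  0.015]
fixTR [ 0.56  -0.25   0.015]
fixBR [ 0.423 -0.251  0.015]
glue [ 0.748 -0.155  0.12 ]
plank [ 0.865 -0.537  0.012]
plank2 [ 0.669 -0.641  0.012]
knL [ 0.59  -0.088  0.094]
knR [ 0.583 -0.236  0.094]
```

View pics/top0c.png

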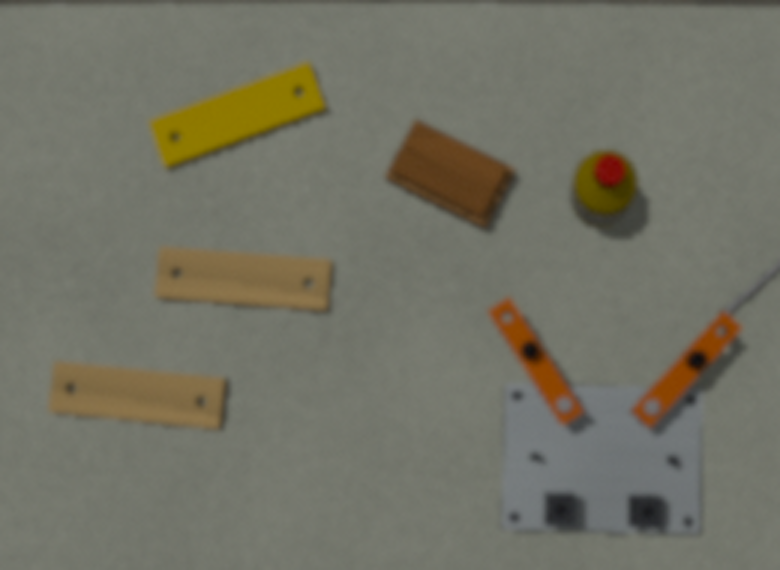

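Call:
jog_arm --motion '[0,0,0,0,0,1,-1,0,0,0,0,0,1,-1,0,0,0,0,0,1,-1,0,0,0,0,0,1,-1,0,0,0,0,0,1,-1,0,0,0,0,0,1,-1,0,0,0,0,0,1,-1,0,0,0,0,0,1,-1,0,0,0,0,0,1,-1,0,0,0,0,0,1,-1,0,0,0,0,0,1,-1,0,0,0,0,0,1,-1]'

```text
time: 1.6
position: [0.1536, 0.6053, 0.2329]
tool_rot: [0.518, 0.855, -0.001, 0.0]
ft_force: [0.6, -0.3, 0.9]
grip_width: 0.0869
grip_force: 0.0
```

Call:
jog_arm --motion '[0,0,0,0,0,1,-1,0,0,0,0,0,1,-1,0,0,0,0,0,1,-1,0,0,0,0,0,1,-1,0,0,0,0,0,1,-1,0,0,0,0,0,1,-1,0,0,0,0,0,1,-1,0,0,0,0,0,1,-1,0,0,0,0,0,0.45,-1]'

```text
time: 2.72
position: [0.1537, 0.6054, 0.233]
tool_rot: [0.744, 0.668, -0.001, 0.0]
ft_force: [-0.0, 0.6, 0.3]
grip_width: 0.0872
grip_force: 0.0
```

```bash
cat >> h.py <<'E'
def to(dest,yaw=None):
    """print displacement to dest in tool axes in row units (4 cm / 4 deg); yaw = world angle (deg) of tool y"""
    o=robot.get_obs(); R=Ro.from_quat(o['tool_rot']); d=np.array(dest)-o['position']
    y=R.as_matrix()[:,1]; a=np.degrees(np.arctan2(y[1],y[0]))
    if yaw is None: yaw=a
    r=np.radians(yaw); Y=np.array([np.cos(r),np.sin(r),0]); Z=np.array([0,0,-1.]); Rt=Ro.from_matrix(np.c_[np.cross(Y,Z),Y,Z])
    print('t',round(o['time'],2),'pos',o['position'].round(4),'yaw',round(a,2),'F',o['ft_force'].round(1),'w',round(o['grip_width'],4),round(o['grip_force'],1))
    print(' shift units',(R.inv().apply(d)/.04).round(3),'turn units',(np.degrees((R.inv()*Rt).as_rotvec())/4).round(3))
E
python3 - <<'E'
from h import *
C=load('top0')
h=np.array([(175,271),(308,283),(70,387),(200,401)])/3+[90,60]
X=px2w(C,h,.012); print(X.round(4))
for a,b in((X[0],X[1]),(X[2],X[3])):
    m=(a+b)/2; d=a-b; print(m,np.degrees(np.arctan2(d[1],d[0]))-90,np.linalg.norm(d))
m=(X[2]+X[3])/2
to([m[0],m[1],.2],-6)
E
```

```text
[[0.671  0.2594 0.012 ]
 [0.6602 0.1284 0.012 ]
 [0.5565 0.3599 0.012 ]
 [0.5445 0.231  0.012 ]]
[0.66556641 0.19392458 0.012     ] -4.7224309614311295 0.1314276019619254
[0.55048518 0.29544925 0.012     ] -5.329060490687212 0.12955375240602643
t 2.73 pos [0.1537 0.6054 0.233 ] yaw -6.11 F [-0.   0.6  0.3] w 0.0872 0.0
 shift units [-6.649 10.688  0.83 ] turn units [-0.005  0.015 -0.027]
```

Call:
jog_arm --motion '[-0.6,0.97,0,0,0,0,-1,-0.6,0.97,0,0,0,0,-1,-0.6,0.97,0,0,0,0,-1,-0.6,0.97,0,0,0,0,-1,-0.6,0.97,0,0,0,0,-1,-0.6,0.97,0,0,0,0,-1,-0.6,0.97,0,0,0,0,-1,-0.6,0.97,0,0,0,0,-1,-0.6,0.97,0,0,0,0,-1,-0.6,0.97,0.4,0,0,0,-1,-0.6,0.97,0.4,0,0,0,-1,0,0,0,0,0,0,-1]'

```text
time: 4.22
position: [0.5524, 0.2956, 0.1998]
tool_rot: [0.745, 0.667, -0.001, -0.0]
ft_force: [-0.6, 0.3, 0.5]
grip_width: 0.087
grip_force: 0.0
```

Run:
```python
from h import *
to([.5505,.2954,.025],-5.3)
shot('wrist','w1',None,1.5)
```

```text
t 4.22 pos [0.5524 0.2956 0.1998] yaw -6.29 F [-0.6  0.3  0.5] w 0.087 0.0
 shift units [-3.000e-03 -3.900e-02  4.369e+00] turn units [-0.021  0.019 -0.249]
```

View pics/w1.png

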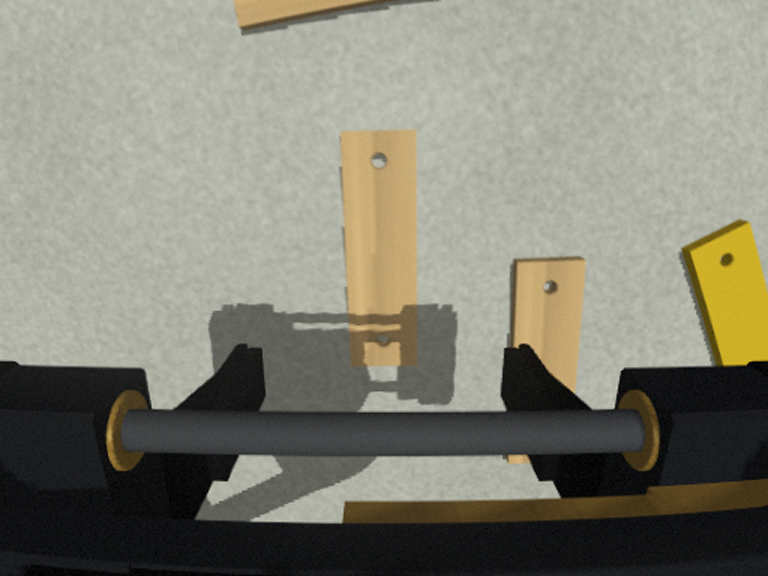

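Seen from the wrist, rail B lies ahead with its holes at (378,161) and (383,340). The other rail is to the right, with the yellow look-alike beyond it.

Run:
```python
from h import *
C=load('w1')
X=px2w(C,np.array([(378,161),(383,340),(550,286)])/1.5,[.012]*3); print(X.round(4))
a,b=X[:2]; m=(a+b)/2; d=a-b; print(m,np.degrees(np.arctan2(d[1],d[0]))-90,np.linalg.norm(d))
print(w2px(C,[[.5505,.2954,.012],[.5524,.2956,.012]])*1.5)
```

```text
[[0.5574 0.3631 0.012 ]
 [0.5466 0.2347 0.012 ]
 [0.6713 0.263  0.012 ]]
[0.55203022 0.29888563 0.012     ] -4.798966465429103 0.1289116160936802
[[379.01262636 260.04016135]
 [381.66247417 259.47795678]]
```

```bash
python3 -c "
from h import *
to([.5515,.297,.0135],-4.9)"
```

```text
t 4.28 pos [0.5509 0.2969 0.2004] yaw -6.21 F [-0.7  0.   0.1] w 0.087 0.0
 shift units [0.006 0.025 4.673] turn units [-0.031  0.008 -0.327]
```

Call:
jog_arm --motion '[0,0,1,0,0,-0.33,-1,0,0,1,0,0,0,-1,0,0,1,0,0,0,-1,0,0,1,0,0,0,-1,0,0,0.4,0,0,0,-1,0,0,0.27,0,0,0,-1,0,0,0,0,0,0,-1,0,0,0,0,0,0,1,0,0,0,0,0,0,1,0,0,0,0,0,0,1,0,0,0,0,0,0,1,0,0,0,0,0,0,1]' --grip_force 15

```text
time: 5.78
position: [0.5506, 0.2982, 0.0149]
tool_rot: [0.736, 0.677, 0.0, 0.0]
ft_force: [0.2, 0.8, 1.3]
grip_width: 0.0496
grip_force: 15.0
```

Call:
jog_arm --motion '[0,0,0,0,0,0,1,0,0,0,0,0,0,1,0,0,-0.5,0,0,0,1,0,0,-1,0,0,0,1,0,0,-1,0,0,0,1,0,0,-1,0,0,0,1]'

```text
time: 6.52
position: [0.5502, 0.2982, 0.1571]
tool_rot: [0.736, 0.677, 0.0, 0.0]
ft_force: [0.1, 0.5, -0.3]
grip_width: 0.0501
grip_force: 15.0
```

```bash
python3 -c "
from h import *
to([.493,-.158,.22],0)"
```

```text
t 6.53 pos [0.5502 0.2982 0.1571] yaw -4.74 F [ 0.1  0.5 -0.3] w 0.0501 15.0
 shift units [-11.484  -0.483  -1.577] turn units [ 0.006 -0.004 -1.184]
```

Call:
jog_arm --motion '[-1,0.15,-0.5,0,0,-0.6,1,-1,0.15,-0.5,0,0,-0.4,1,-1,0.15,0,0,0,0,1,-1,0.15,0,0,0,0,1,-1,0.15,0,0,0,0,1,-1,0.15,0,0,0,0,1,-1,0.15,0,0,0,0,1,-1,0.15,0,0,0,0,1,-1,0.15,0,0,0,0,1,-1,0.15,0,0,0,0,1,-1,0.15,0,0,0,0,1,-1,0.15,0,0,0,0,1]'

```text
time: 8.02
position: [0.6122, -0.1842, 0.1959]
tool_rot: [0.712, 0.703, 0.0, 0.0]
ft_force: [0.9, -0.1, -0.6]
grip_width: 0.0496
grip_force: 15.0
```

Call:
jog_arm --motion '[-1,0.15,0,0,0,0,1,0,0,0,0,0,0,1,0,0,0,0,0,0,1,0,0,0,0,0,0,1]'

```text
time: 8.52
position: [0.6175, -0.2216, 0.195]
tool_rot: [0.711, 0.703, 0.0, -0.0]
ft_force: [0.2, 1.0, -0.0]
grip_width: 0.0496
grip_force: 15.0
```

Run:
```python
from h import *
to([.493,-.158,.1],-.6)
shot('wrist','w2',None,1.5)
```

```text
t 8.53 pos [ 0.6175 -0.2216  0.195 ] yaw -0.66 F [ 0.2  1.  -0. ] w 0.0496 15.0
 shift units [ 1.554 -3.129  2.379] turn units [-0.008 -0.01  -0.014]
```

View pics/w2.png

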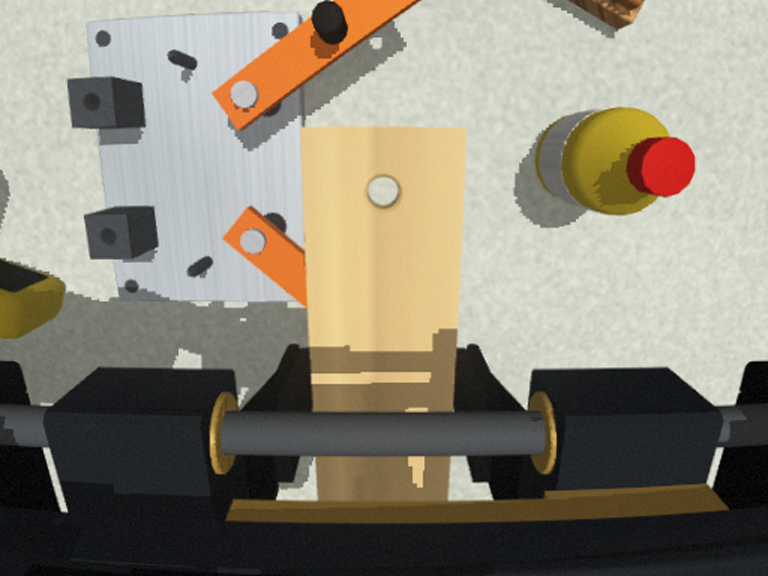

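The fixture is in full view beside the held rail, whose leading hole is at (383,190). The lug holes are at (92,102) and (109,236), the bolt heads at (244,95) and (253,241), and the dowel tips near (172,54) and (191,274).

```bash
python3 -c "
from h import *
crop('w2',(40,0,220,205),2.9,'w2c')"
```

```text
(no output)
```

View pics/w2c.png

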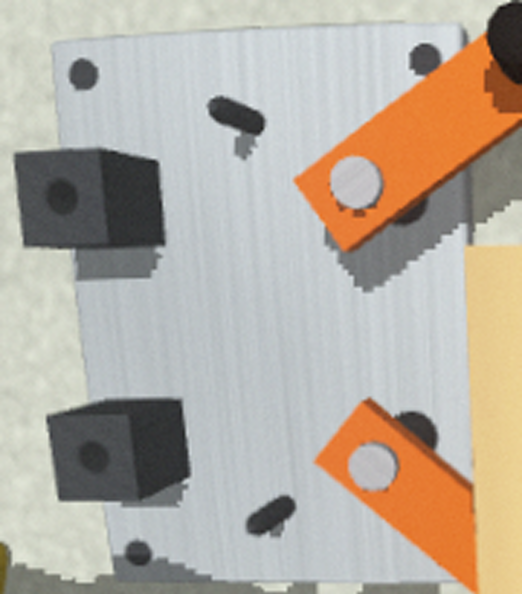

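The crop shows lug holes at (62,197) and (95,457), bolt heads at (356,182) and (372,467), dowel tips at (213,104) and (252,527), and base corners at (53,43), (115,580) and (462,23).

```bash
cat >> h.py <<'E'
from scipy.optimize import least_squares
FM=dict(lugL=(-.048,.04,.054),lugR=(-.048,-.04,.054),pivL=(.048,.04,.071),pivR=(.048,-.04,.071),dL=(0,.065,.049),dR=(0,-.065,.049),cLL=(-.07,.095,.015),cLR=(-.07,-.095,.015),cUL=(.07,.095,.015),cUR=(.07,-.095,.015))
def fx2w(p,X): 
    X=np.atleast_2d(X); c,s=np.cos(p[2]),np.sin(p[2]); return np.c_[p[0]+c*X[:,0]-s*X[:,1],p[1]+s*X[:,0]+c*X[:,1],X[:,2]]
def fitfix(C,obs):
    M=np.array([FM[k] for k in obs]); U=np.array([obs[k] for k in obs])
    r=least_squares(lambda p:(w2px(C,fx2w(p,M))-U).ravel(),[.493,-.158,0],loss='soft_l1')
    print('fix',r.x[:2].round(4),np.degrees(r.x[2]).round(2)); print((w2px(C,fx2w(r.x,M))-U).round(1).tolist()); return r.x
E
python3 - <<'E'
from h import *
C=load('w2')
ob=dict(lugL=(62,197),lugR=(95,457),pivL=(356,182),pivR=(372,467),dL=(213,104),dR=(252,527),cLL=(53,43),cLR=(115,580),cUL=(462,23))
p=fitfix(C,{k:np.array(v)/2.9+[40,0] for k,v in ob.items()})
ob={k:np.array(v)/2.9+[40,0] for k,v in ob.items()}
h=px2w(C,[np.array((383,190))/1.5],.192)[0]; print('rail hole',h)
# rail edges for yaw: left edge
E=px2w(C,np.array([(302,128),(309,340),(466,128),(456,325)])/1.5,.192); print(E.round(4))
C0=load('top0')
o2={'cLL':(505,527),'cUL':(507,388),'cLR':(700,532),'dL':(531,455),'dR':(669,458),'lugL':(560,507),'lugR':(646,509),'pivL':(566,404),'pivR':(651,406)}
fitfix(C0,{k:np.array(v)/3+[90,60] for k,v in o2.items()})
E
```

```text
fix [ 0.4977 -0.1541] -0.94
[[-0.1, 0.1], [-0.4, 0.3], [0.3, -0.1], [0.6, 0.1], [0.2, 0.4], [-0.2, 0.8], [-1.3, -1.4], [-0.4, 0.9], [0.7, -1.4]]
rail hole [ 0.61939836 -0.15554771  0.192     ]
[[ 0.5953 -0.1367  0.192 ]
 [ 0.5939 -0.2051  0.192 ]
 [ 0.6445 -0.1372  0.192 ]
 [ 0.6433 -0.2002  0.192 ]]
fix [ 0.4956 -0.1566] -0.61
[[-1.5, 0.4], [-1.1, -2.2], [0.0, 0.2], [1.1, 0.1], [1.8, 0.1], [0.1, 0.4], [0.4, 0.3], [-0.9, -0.3], [0.0, -0.3]]
```

```bash
python3 -c "
from h import *
to([.4963,-.1558,.085],-.45)"
```

```text
t 8.57 pos [ 0.6176 -0.2217  0.195 ] yaw -0.65 F [0.2 0.6 0. ] w 0.0496 15.0
 shift units [ 1.612 -3.05   2.752] turn units [-0.006 -0.007 -0.049]
```

Call:
jog_arm --motion '[0.4,-0.76,0,0,0,-0.05,1,0.4,-0.76,0,0,0,0,1,0.4,-0.76,0,0,0,0,1,0.41,-0.77,0,0,0,0,1,0,0,0.7,0,0,0,1,0,0,0.7,0,0,0,1,0,0,0.7,0,0,0,1,0,0,0.65,0,0,0,1,0,0,0,0,0,0,1,0,0,0,0,0,0,1,0,0,0,0,0,0,1]'

```text
time: 9.95
position: [0.4973, -0.1578, 0.086]
tool_rot: [0.71, 0.704, 0.0, 0.001]
ft_force: [-0.2, -0.1, 0.0]
grip_width: 0.0497
grip_force: 15.0
```

Run:
```python
from h import *
to([.4963,-.1558,.07],-.45)
shot('wrist','w3',None,1.5)
```

```text
t 9.95 pos [ 0.4973 -0.1578  0.086 ] yaw -0.51 F [-0.2 -0.1  0. ] w 0.0497 15.0
 shift units [ 0.05  -0.027  0.399] turn units [ 0.032  0.018 -0.016]
```

View pics/w3.png

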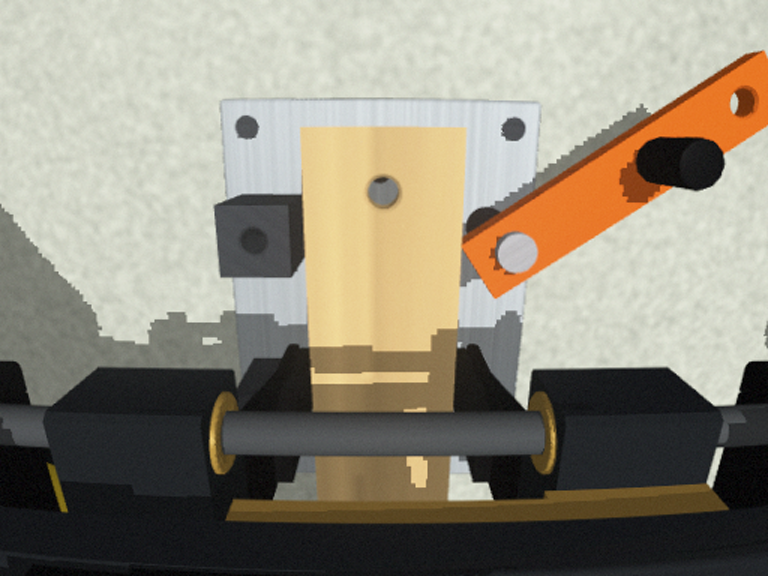

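The held rail hangs over the fixture with its hole at (383,191), and the dark dowel shows through it at (379,180). The left lug hole is at (254,240), the left bolt head at (518,253), and the base corners at (220,100) and (540,101).

Run:
```python
from h import *
C=load('w3')
ob={k:np.array(v)/1.5 for k,v in dict(lugL=(254,240),pivL=(518,253),cLL=(220,100),cUL=(540,100)).items()}
p=fitfix(C,ob)
h=px2w(C,[np.array((383,191))/1.5],.083)[0]; print('rail hole',h,'dowel',fx2w(p,FM['dL']), 'base',fx2w(p,(0,.065,.015)))
print(w2px(C,fx2w(p,[(0,.065,.049),(0,.065,.015)]))*1.5)
to([.4963,-.1558,.07],-.45)
```

```text
fix [ 0.4973 -0.1539] -0.73
[[-0.5, 1.4], [0.4, -0.1], [-1.4, -0.7], [2.1, 0.1]]
rail hole [ 0.49906487 -0.09196634  0.083     ] dowel [[ 0.49814137 -0.08888355  0.049     ]] base [[ 0.49814137 -0.08888355  0.015     ]]
[[380.18592331 173.70166651]
 [380.38740546 168.68560106]]
t 10.0 pos [ 0.4972 -0.1578  0.0859] yaw -0.52 F [-0.5 -0.5 -0.5] w 0.0496 15.0
 shift units [ 0.05  -0.025  0.398] turn units [ 0.031  0.017 -0.018]
```

Call:
jog_arm --motion '[0.07,-0.022,0,0,0,-0.02,1,0,0,0.25,0,0,0,1,0,0,0.2,0,0,0,1,0,0,0.15,0,0,0,1,0,0,0.15,0,0,0,1,0,0,0.1,0,0,0,1,0,0,0,0,0,0,1]'

```text
time: 10.88
position: [0.4955, -0.1547, 0.0504]
tool_rot: [0.71, 0.704, -0.0, -0.0]
ft_force: [-0.7, 0.9, -0.1]
grip_width: 0.0497
grip_force: 15.0
```

```bash
python3 -c "
from h import *
to([.4964,-.155,.030],-.45); print(robot.get_obs()['moment'])"
```

```text
t 10.88 pos [ 0.4955 -0.1547  0.0504] yaw -0.46 F [-0.7  0.9 -0.1] w 0.0497 15.0
 shift units [-0.008  0.023  0.509] turn units [-0.008 -0.004 -0.002]
[-0.07214095  0.08654412 -0.04601615]
```

Call:
jog_arm --motion '[0,0,0.15,0,0,0,1,0,0,0.15,0,0,0,1,0,0,0.12,0,0,0,1,0,0,0.08,0,0,0,1,0,0,0,0,0,0,1,0,0,0,0,0,0,1]'

```text
time: 11.62
position: [0.4957, -0.1548, 0.0308]
tool_rot: [0.71, 0.704, 0.0, 0.0]
ft_force: [-0.4, -0.3, -1.4]
grip_width: 0.05
grip_force: 15.0
```

```bash
python3 -c "
from h import *
to([.4964,-.155,.030],-.45)"
```

```text
t 11.62 pos [ 0.4957 -0.1548  0.0308] yaw -0.45 F [-0.4 -0.3 -1.4] w 0.05 15.0
 shift units [-0.005  0.018  0.021] turn units [ 0.002  0.001 -0.001]
```

Call:
jog_arm --motion '[0,0,0,0,0,0,-0.6,0,0,0,0,0,0,-0.6,0,0,0,0,0,0,-0.6,0,0,-0.3,0,0,0,-0.6,0,0,-1,0,0,0,-0.6,0,0,-1,0,0,0,-0.6,0,0,-1,0,0,0,-0.6,0,0,-1,0,0,0,-0.6,0.9,0.43,0,0,0,0,-1,0.9,0.43,0,0,0,0,-1,0.9,0.43,0,0,0,0,-1,0.9,0.43,0,0,0,0,-1]'

```text
time: 13.12
position: [0.5658, -0.0101, 0.2037]
tool_rot: [0.71, 0.704, 0.0, 0.0]
ft_force: [0.8, -0.6, 0.2]
grip_width: 0.0865
grip_force: 0.0
```

Call:
jog_arm --motion '[0.9,0.43,0,0,0,0.2,-1,0.9,0.43,0,0,0,0.2,-1,0.9,0.43,0,0,0,0.2,-1,0.9,0.43,0,0,0,0.2,-1,0.9,0.43,0,0,0,0.2,-1,0.7,0.43,0,0,0,0,-1,0,0,0,0,0,0,-1,0,0,0,0,0,0,-1]'

```text
time: 14.12
position: [0.6764, 0.1916, 0.2029]
tool_rot: [0.734, 0.679, -0.001, -0.0]
ft_force: [0.1, 0.4, -0.6]
grip_width: 0.0873
grip_force: 0.0
```

Run:
```python
from h import *
to([.667,.197,.013],-4.5)
shot('wrist','w4',None,1.5)
```

```text
t 14.12 pos [0.6764 0.1916 0.2029] yaw -4.45 F [ 0.1  0.4 -0.6] w 0.0873 0.0
 shift units [ 0.121 -0.24   4.747] turn units [-0.016  0.011  0.014]
```

View pics/w4.png

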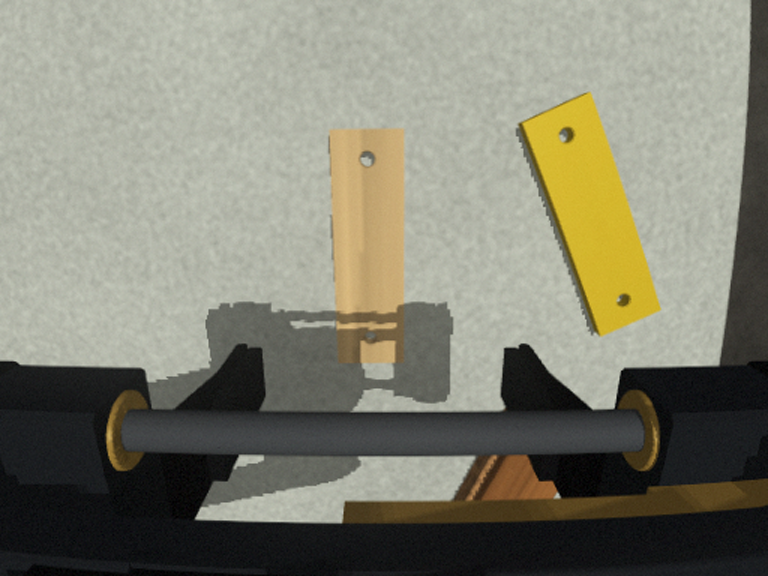

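The second rail lies undisturbed, with holes at (367,159) and (370,337). The yellow look-alike is well clear to the right.

Run:
```python
from h import *
C=load('w4')
X=px2w(C,np.array([(367,159),(370,337)])/1.5,.012)
a,b=X; m=(a+b)/2; d=a-b; yw=np.degrees(np.arctan2(d[1],d[0]))-90; print(m,yw,np.linalg.norm(d))
to([m[0],m[1]-.001,.0135],yw)
```

```text
[0.66760086 0.19678077 0.012     ] -3.9544272745651767 0.12895609146595802
t 14.18 pos [0.6764 0.1912 0.2029] yaw -4.48 F [-0.5  0.2  0.1] w 0.0869 0.0
 shift units [ 0.1   -0.223  4.735] turn units [-0.016  0.01  -0.132]
```

Call:
jog_arm --motion '[0.1,-0.22,1,0,0,-0.13,-1,0,0,1,0,0,0,-1,0,0,1,0,0,0,-1,0,0,1,0,0,0,-1,0,0,0.4,0,0,0,-1,0,0,0.33,0,0,0,-1,0,0,0,0,0,0,-1,0,0,0,0,0,0,1,0,0,0,0,0,0,1,0,0,0,0,0,0,1,0,0,0,0,0,0,1,0,0,0,0,0,0,1]'

```text
time: 15.68
position: [0.6687, 0.1968, 0.0137]
tool_rot: [0.731, 0.682, -0.0, -0.0]
ft_force: [-0.3, 0.5, 1.2]
grip_width: 0.0499
grip_force: 15.0
```

Call:
jog_arm --motion '[0,0,0,0,0,0,1,0,0,0,0,0,0,1,0,0,-0.5,0,0,0,1,0,0,-1,0,0,0,1,0,0,-1,0,0,0,1,0,0,-1,0,0,0,1]'

```text
time: 16.42
position: [0.6691, 0.1967, 0.156]
tool_rot: [0.731, 0.682, 0.001, 0.0]
ft_force: [0.8, 0.2, -0.7]
grip_width: 0.0498
grip_force: 15.0
```

```bash
python3 -c "
from h import *
to([.4964,-.155,.16],-.45)"
```

```text
t 16.43 pos [0.6691 0.1967 0.156 ] yaw -3.94 F [ 0.8  0.2 -0.7] w 0.0498 15.0
 shift units [-9.069 -3.704 -0.108] turn units [ 0.023 -0.003 -0.872]
```

Call:
jog_arm --motion '[-0.9,-0.37,0,0,0,-0.44,1,-0.9,-0.37,0,0,0,-0.43,1,-0.9,-0.37,0,0,0,0,1,-0.9,-0.37,0,0,0,0,1,-0.9,-0.37,0,0,0,0,1,-0.9,-0.37,0,0,0,0,1,-0.9,-0.37,0,0,0,0,1,-0.9,-0.37,0,0,0,0,1,-0.9,-0.37,0,0,0,0,1,-0.9,-0.37,0,0,0,0,1,0,0,0,0,0,0,1,0,0,0,0,0,0,1]'

```text
time: 17.92
position: [0.5151, -0.1605, 0.1543]
tool_rot: [0.71, 0.704, 0.0, 0.0]
ft_force: [0.3, -1.0, -0.7]
grip_width: 0.0497
grip_force: 15.0
```

```bash
python3 -c "
from h import *
to([.496,-.155,.085],-.45)"
```

```text
t 17.93 pos [ 0.5151 -0.1605  0.1543] yaw -0.49 F [ 0.3 -1.  -0.7] w 0.0497 15.0
 shift units [ 0.134 -0.48   1.732] turn units [ 0.018  0.003 -0.01 ]
```

Call:
jog_arm --motion '[0.13,-0.48,0.6,0,0,0,1,0,0,0.6,0,0,0,1,0,0,0.53,0,0,0,1,0,0,0,0,0,0,1,0,0,0,0,0,0,1]'

```text
time: 18.55
position: [0.4964, -0.1548, 0.085]
tool_rot: [0.709, 0.705, 0.0, 0.001]
ft_force: [1.1, 0.2, -0.9]
grip_width: 0.0502
grip_force: 15.0
```

Run:
```python
from h import *
to([.496,-.155,.065],-.45)
shot('wrist','w5',(120,50,400,230),2.8)
```

```text
t 18.55 pos [ 0.4964 -0.1548  0.085 ] yaw -0.38 F [ 1.1  0.2 -0.9] w 0.0502 15.0
 shift units [-0.005 -0.01   0.5  ] turn units [0.015 0.007 0.017]
```

View pics/w5.png

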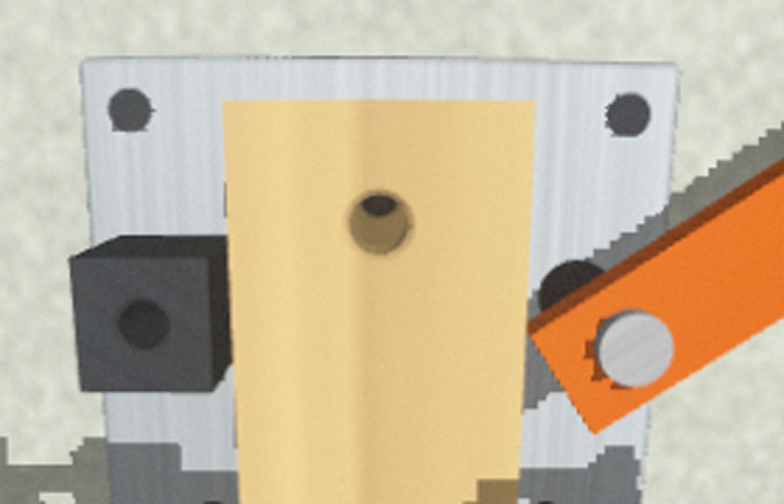

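The hole in the rail is at (380,221) with the dowel tip showing in it at (379,205). The lug hole is at (143,323), the bolt head at (635,348), and the base corners at (82,60) and (678,64).

Run:
```python
from h import *
C=load('w5')
q=lambda v:np.array(v)/2.8+[120,50]
p=fitfix(C,{k:q(v) for k,v in dict(lugL=(143,323),pivL=(635,348),cLL=(82,60),cUL=(678,64)).items()})
h=px2w(C,[q((380,221))],.0833)[0]; D=fx2w(p,FM['dL'])
print('rail hole',h,'dowel',D, (w2px(C,D)-[120,50])*2.8)
E=px2w(C,np.array([q(v) for v in((224,101),(240,500),(535,100),(519,480))]),.0833); print(E.round(4))
```

```text
fix [ 0.497 -0.154] -0.84
[[-0.7, 1.3], [0.7, 0.8], [-2.4, -1.1], [1.9, -0.8]]
rail hole [ 0.49812161 -0.08960119  0.0833    ] dowel [[ 0.49799188 -0.08895936  0.049     ]] [[378.84232888 200.12724638]]
[[ 0.4734 -0.0703  0.0833]
 [ 0.4727 -0.1388  0.0833]
 [ 0.5229 -0.0705  0.0833]
 [ 0.5226 -0.1353  0.0833]]
```

Call:
jog_arm --motion '[0.01,-0.01,0.25,0,0,0.06,1,0,0,0.2,0,0,0,1,0,0,0.15,0,0,0,1,0,0,0.15,0,0,0,1,0,0,0.15,0,0,0,1,0,0,0.1,0,0,0,1,0,0,0.08,0,0,0,1,0,0,0,0,0,0,1,0,0,0,0,0,0,1]'

```text
time: 19.73
position: [0.4954, -0.1545, 0.0408]
tool_rot: [0.711, 0.703, 0.0, -0.0]
ft_force: [3.1, 4.4, -2.9]
grip_width: 0.0499
grip_force: 15.0
```

```bash
python3 -c "
from h import *
to([.496,-.155,.0407],-.45)"
```

```text
t 19.73 pos [ 0.4954 -0.1545  0.0408] yaw -0.71 F [ 3.1  4.4 -2.9] w 0.0499 15.0
 shift units [-0.012  0.016  0.003] turn units [ 0.003 -0.006 -0.065]
```

Call:
jog_arm --motion '[0,0,0,0,0,0,-0.6,0,0,0,0,0,0,-0.6,0,0,0,0,0,0,-0.6,0,0,-0.3,0,0,0,-0.6,0,0,-1,0,0,0,-0.6,0,0,-1,0,0,0,-0.6,0,0,-1,0,0,0,-0.6,0,0,-1,0,0,0.5,-0.6,0,0,-1,0,0,1,-0.6,0,0,0,0,0,1,-0.6,0,0,0,0,0,1,-0.6,0,0,0,0,0,1,-0.6]'

```text
time: 21.22
position: [0.4948, -0.1548, 0.2542]
tool_rot: [0.813, 0.582, 0.0, 0.001]
ft_force: [0.3, -0.7, -0.4]
grip_width: 0.0696
grip_force: 0.0
```

Call:
jog_arm --motion '[0,0,0,0,0,1,-0.6,0,0,0,0,0,1,-0.6,0,0,0,0,0,1,-0.6,0,0,0,0,0,1,-0.6,0,0,0,0,0,1,-0.6,0,0,0,0,0,1,-0.6,0,0,0,0,0,1,-0.6,0,0,0,0,0,1,-0.6,0,0,0,0,0,1,-0.6,0,0,0,0,0,1,-0.6,0,0,0,0,0,1,-0.6,0,0,0,0,0,1,-0.6]'

```text
time: 22.72
position: [0.4948, -0.1548, 0.2539]
tool_rot: [0.98, 0.201, 0.0, 0.0]
ft_force: [0.6, 0.2, 1.1]
grip_width: 0.0693
grip_force: 0.0
```

Call:
jog_arm --motion '[-0.5,0,0,0,0,1,-0.6,-0.5,0,0,0,0,1,-0.6,-0.5,0,0,0,0,1,-0.6,-0.5,0,0,0,0,1,-0.6,-0.5,0,0,0,0,1,-0.6,-0.5,0,0,0,0,0.9,-0.6,0,0,0,0,0,0,-0.6,0,0,0,0,0,0,-0.6]'

```text
time: 23.72
position: [0.3797, -0.1827, 0.2534]
tool_rot: [1.0, -0.003, 0.001, 0.0]
ft_force: [-0.3, -0.8, -0.5]
grip_width: 0.0696
grip_force: 0.0
```

Run:
```python
from h import *
to([.497,-.154,.2],-90)
shot('wrist','w6',None,1.5)
```

```text
t 23.73 pos [ 0.3797 -0.1827  0.2534] yaw -90.32 F [-0.3 -0.8 -0.5] w 0.0696 0.0
 shift units [ 2.928 -0.734  1.338] turn units [ 0.009 -0.017 -0.08 ]
```

View pics/w6.png

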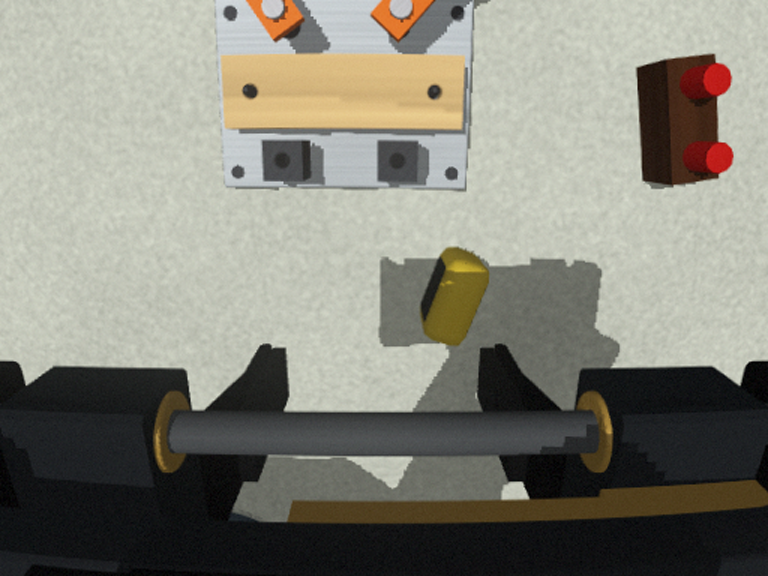

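The rail stack sits on both dowels, at (250,91) and (434,91). The lug holes are at (283,160) and (397,160), and the pin head tops at (717,79) and (719,157).

Run:
```python
from h import *
C=load('w6')
q=lambda v:np.array(v)/1.5
p=fitfix(C,{k:q(v) for k,v in dict(lugL=(283,160),lugR=(397,160),pivL=(272,8),pivR=(401,7),cLL=(226,187),cLR=(466,189)).items()})
print('pins',px2w(C,np.array([q((717,79)),q((719,157))]),.075).round(4))
F=np.array([.497,-.154,np.radians(-.8)])
pv=fx2w(F,[(.048,.04,.066),(.048,-.04,.066)])
print('piv',pv)
C3=load('w3'); X=px2w(C3,np.array([(741,101),(703,164)])/1.5,[.066,.094]); d=X-pv[0]; print(X,np.hypot(d[:,0],d[:,1]),np.degrees(np.arctan2(d[:,1],d[:,0])))
C0=load('top0'); g=lambda v:np.array(v)/3+[90,60]
for i,(h,k) in enumerate((((508,318),(531,351)),((721,330),(697,360)))):
    X=px2w(C0,np.array([g(h),g(k)]),[.066,.094]); d=X-pv[i]; print(X,np.hypot(d[:,0],d[:,1]),np.degrees(np.arctan2(d[:,1],d[:,0])))
```

```text
fix [ 0.4962 -0.1545] -0.76
[[-0.2, 0.6], [0.6, 0.9], [0.2, -1.2], [-0.0, -0.8], [-1.3, 0.7], [0.2, 0.0]]
pins [[ 0.5054 -0.4043  0.075 ]
 [ 0.4546 -0.4128  0.075 ]]
piv [[ 0.54555381 -0.11467408  0.066     ]
 [ 0.54443683 -0.19466629  0.066     ]]
[[ 0.62409595 -0.06138924  0.066     ]
 [ 0.59362563 -0.08247919  0.094     ]] [0.09491124 0.05785681] [34.15389519 33.81120317]
[[ 0.62192121 -0.06598945  0.066     ]
 [ 0.5893551  -0.08699138  0.094     ]] [0.09056585 0.05181588] [32.51773429 32.29315509]
[[ 0.61304197 -0.261834    0.066     ]
 [ 0.58293511 -0.2354633   0.094     ]] [0.09601129 0.05609379] [-44.3934343  -46.66051611]
```

```bash
cat >> h.py <<'E'
def arc(piv,a0,a1,n,yaw=-90):
    a=np.radians(np.linspace(a0,a1,n+1)); P=.058*np.c_[np.cos(a),np.sin(a)]+np.array(piv)[:2]
    d=np.diff(P,axis=0)/.04; r=np.radians(yaw); Y=np.array([np.cos(r),np.sin(r)]); X=np.array([-Y[1],Y[0]])
    print('start',P[0],'end',P[-1]); print(np.c_[d@X,d@Y].round(2).tolist())
E
python3 - <<'E'
from h import *
to([.5938,-.0825,.16],-90)
arc([.5453,-.1148],33.8,179.2,18)
arc([.5442,-.1948],-44.6,-180.8,18)
E
```

```text
t 23.77 pos [ 0.3799 -0.1826  0.2534] yaw -90.29 F [ 0.3 -0.3  0.2] w 0.0693 0.0
 shift units [ 5.333 -2.532  2.338] turn units [ 0.008 -0.015 -0.073]
start [ 0.5934971  -0.08253485] end [ 0.48730565 -0.11399019]
[[-0.13, -0.16], [-0.15, -0.14], [-0.17, -0.12], [-0.18, -0.1], [-0.19, -0.07], [-0.2, -0.04], [-0.2, -0.01], [-0.2, 0.02], [-0.2, 0.04], [-0.19, 0.07], [-0.18, 0.1], [-0.16, 0.12], [-0.15, 0.14], [-0.12, 0.16], [-0.1, 0.18], [-0.07, 0.19], [-0.05, 0.2], [-0.02, 0.2]]
start [ 0.58549751 -0.23552488] end [ 0.48620565 -0.19399019]
[[-0.14, 0.13], [-0.16, 0.11], [-0.17, 0.09], [-0.18, 0.06], [-0.19, 0.04], [-0.19, 0.01], [-0.19, -0.01], [-0.19, -0.04], [-0.18, -0.06], [-0.17, -0.09], [-0.16, -0.11], [-0.14, -0.13], [-0.13, -0.14], [-0.1, -0.16], [-0.08, -0.17], [-0.06, -0.18], [-0.04, -0.19], [-0.01, -0.19]]
```

Call:
jog_arm --motion '[0.89,-0.42,0,0,0,-0.07,-0.1,0.89,-0.42,0,0,0,0,-0.1,0.89,-0.42,0,0,0,0,-0.1,0.89,-0.42,0.3,0,0,0,-0.1,0.89,-0.42,1,0,0,0,-0.1,0.89,-0.42,1,0,0,0,-0.1,0,0,0,0,0,0,-0.1,0,0,0,0,0,0,-0.1,0,0,0,0,0,0,-0.1]'

```text
time: 24.9
position: [0.5931, -0.0823, 0.1628]
tool_rot: [1.0, -0.0, 0.001, 0.0]
ft_force: [0.7, 0.2, 0.6]
grip_width: 0.0476
grip_force: 0.0
```

```bash
python3 -c "
from h import *
to([.5938,-.0825,.0835],-90)"
```

```text
t 24.9 pos [ 0.5931 -0.0823  0.1628] yaw -90.04 F [0.7 0.2 0.6] w 0.0476 0.0
 shift units [0.012 0.002 1.983] turn units [ 0.014 -0.034 -0.011]
```

Call:
jog_arm --motion '[0,0,0.7,0,0,0,-0.1,0,0,0.7,0,0,0,-0.1,0,0,0.58,0,0,0,-0.1,0,0,0,0,0,0,-0.1,0,0,0,0,0,0,1,0,0,0,0,0,0,1,0,0,0,0,0,0,1,0,0,0,0,0,0,1,0,0,0,0,0,0,1,0,0,0,0,0,0,1]' --grip_force 12

```text
time: 26.15
position: [0.593, -0.0819, 0.0824]
tool_rot: [1.0, -0.0, 0.0, 0.0]
ft_force: [-1.7, -0.9, 5.1]
grip_width: 0.0156
grip_force: 12.0
```

Call:
jog_arm --motion '[-0.13,-0.16,0,0,0,0,1,-0.15,-0.14,0,0,0,0,1,-0.17,-0.12,0,0,0,0,1,-0.18,-0.1,0,0,0,0,1,-0.19,-0.07,0,0,0,0,1,-0.2,-0.04,0,0,0,0,1,0,0,0,0,0,0,1]'

```text
time: 27.02
position: [0.5511, -0.0568, 0.0823]
tool_rot: [1.0, 0.0, -0.0, 0.0]
ft_force: [0.7, -5.7, 6.9]
grip_width: 0.0156
grip_force: 12.0
```

```bash
python3 -c "
from h import *
a=np.radians(33.8+145.4/18*6);to([.5453+.058*np.cos(a),-.1148+.058*np.sin(a),.0835],-90)"
```

```text
t 27.02 pos [ 0.5511 -0.0568  0.0823] yaw -89.98 F [ 0.7 -5.7  6.9] w 0.0156 12.0
 shift units [ 0.049  0.014 -0.03 ] turn units [0.011 0.013 0.005]
```

Call:
jog_arm --motion '[-0.2,0.0,-0.02,0,0,0,1,-0.2,0.02,0,0,0,0,1,-0.2,0.04,0,0,0,0,1,-0.19,0.07,0,0,0,0,1,-0.18,0.1,0,0,0,0,1,-0.16,0.12,0,0,0,0,1,-0.15,0.14,0,0,0,0,1,-0.12,0.16,0,0,0,0,1,-0.1,0.18,0,0,0,0,1,-0.07,0.19,0,0,0,0,1,0,0,0,0,0,0,1]'

```text
time: 28.4
position: [0.4865, -0.0966, 0.0824]
tool_rot: [1.0, -0.0, -0.003, -0.001]
ft_force: [-2.7, 1.6, 4.3]
grip_width: 0.0154
grip_force: 12.0
```

```bash
python3 -c "
from h import *
to([.4873,-.1140,.0835],-90)"
```

```text
t 28.4 pos [ 0.4865 -0.0966  0.0824] yaw -90.04 F [-2.7  1.6  4.3] w 0.0154 12.0
 shift units [ 0.02   0.434 -0.029] turn units [-0.031  0.082 -0.009]
```

Call:
jog_arm --motion '[0.01,0.2,0,0,0,0,1,0.01,0.22,0,0,0,0,1,0,0,0,0,0,0,1,0,0,0,0,0,0,1]'

```text
time: 28.9
position: [0.4854, -0.1128, 0.0822]
tool_rot: [1.0, 0.0, -0.005, -0.002]
ft_force: [-5.9, -0.1, 6.5]
grip_width: 0.0155
grip_force: 12.0
```

```bash
python3 -c "
from h import *
to([.4873,-.1140,.0835],-90)"
```

```text
t 28.9 pos [ 0.4854 -0.1128  0.0822] yaw -89.96 F [-5.9 -0.1  6.5] w 0.0155 12.0
 shift units [ 0.047  0.031 -0.034] turn units [-0.046  0.146  0.01 ]
```

Call:
jog_arm --motion '[0.04,0.03,0,0,0,0,1,0,0,0,0,0,0,1,0,0,0,0,0,0,-0.1,0,0,0,0,0,0,-0.1,0,0,0,0,0,0,-0.1,0,0,-1,0,0,0,-0.1,0,0,-1,0,0,0,-0.1,0,0,0,0,0,0,-0.1]'

```text
time: 29.9
position: [0.4941, -0.1164, 0.1654]
tool_rot: [1.0, -0.0, 0.003, 0.002]
ft_force: [0.5, -0.6, 0.3]
grip_width: 0.0478
grip_force: 0.0
```

```bash
python3 -c "
from h import *
to([.5855,-.2355,.16],-90)"
```

```text
t 29.9 pos [ 0.4941 -0.1164  0.1654] yaw -90.01 F [ 0.5 -0.6  0.3] w 0.0478 0.0
 shift units [2.285 2.977 0.162] turn units [ 0.048 -0.097 -0.002]
```

Call:
jog_arm --motion '[0.76,0.99,0,0,0,0,-0.1,0.76,0.99,0,0,0,0,-0.1,0.76,0.99,0.16,0,0,0,-0.1,0,0,0,0,0,0,-0.1,0,0,0,0,0,0,-0.1,0,0,0,0,0,0,-0.1]'

```text
time: 30.65
position: [0.5817, -0.2327, 0.1557]
tool_rot: [1.0, 0.0, -0.001, -0.001]
ft_force: [-0.3, -0.7, 0.1]
grip_width: 0.0477
grip_force: 0.0
```

Run:
```python
from h import *
to([.5855,-.2355,.0835],-90)
shot('wrist','w7',None,1.5)
```

```text
t 30.65 pos [ 0.5817 -0.2327  0.1557] yaw -89.97 F [-0.3 -0.7  0.1] w 0.0477 0.0
 shift units [0.099 0.074 1.805] turn units [-0.021  0.031  0.007]
```

View pics/w7.png

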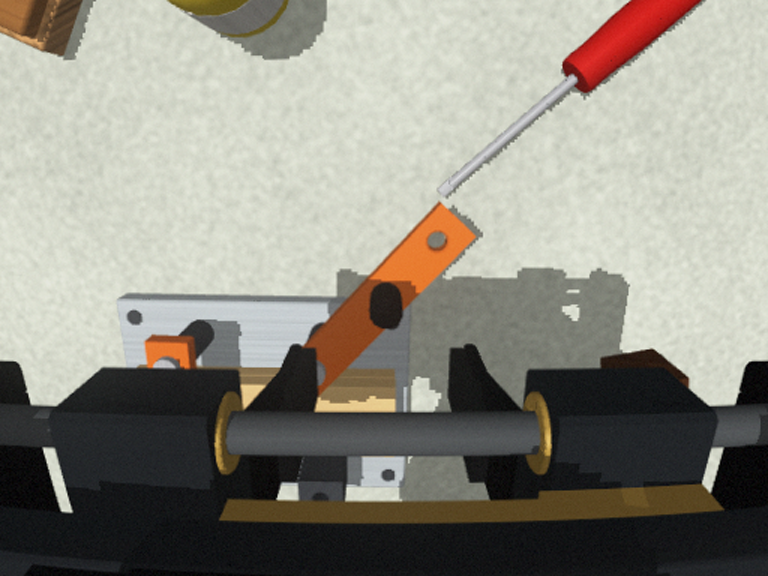

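The right bar is still open: its hole is at (437,240) and the top of its knob at (388,312).

Run:
```python
from h import *
C=load('w7')
X=px2w(C,np.array([(437,240),(388,314)])/1.5,[.066,.094]); d=X-[.5442,-.1948,0]; print(X.round(4),np.hypot(d[:,0],d[:,1]),np.degrees(np.arctan2(d[:,1],d[:,0])))
```

```text
[[ 0.6156 -0.2594  0.066 ]
 [ 0.5869 -0.2349  0.094 ]] [0.09629303 0.05855787] [-42.0975044  -43.24472479]
```

Call:
jog_arm --motion '[0.13,0.03,0.6,0,0,0,-0.1,0,0,0.6,0,0,0,-0.1,0,0,0.57,0,0,0,-0.1,0,0,0,0,0,0,-0.1,0,0,0,0,0,0,1,0,0,0,0,0,0,1,0,0,0,0,0,0,1,0,0,0,0,0,0,1,0,0,0,0,0,0,1,0,0,0,0,0,0,1]'

```text
time: 31.95
position: [0.5879, -0.235, 0.086]
tool_rot: [1.0, -0.0, -0.0, -0.0]
ft_force: [-1.9, 1.5, 4.9]
grip_width: 0.0154
grip_force: 12.0
```

Run:
```python
from h import *
to([.587,-.234,.0835],-90)
arc([.5442,-.1948],-42.5,-180.8,18)
```

```text
t 31.95 pos [ 0.5879 -0.235   0.086 ] yaw -90.02 F [-1.9  1.5  4.9] w 0.0154 12.0
 shift units [-0.024 -0.025  0.062] turn units [-0.007  0.005 -0.005]
start [ 0.58696209 -0.23398423] end [ 0.48620565 -0.19399019]
[[-0.14, 0.13], [-0.16, 0.11], [-0.17, 0.09], [-0.18, 0.07], [-0.19, 0.04], [-0.19, 0.02], [-0.19, -0.01], [-0.19, -0.03], [-0.18, -0.06], [-0.18, -0.08], [-0.16, -0.11], [-0.15, -0.13], [-0.13, -0.15], [-0.11, -0.16], [-0.09, -0.17], [-0.06, -0.18], [-0.04, -0.19], [-0.01, -0.19]]
```

Call:
jog_arm --motion '[-0.14,0.13,0,0,0,0,1,-0.16,0.11,0,0,0,0,1,-0.17,0.09,0,0,0,0,1,-0.18,0.07,0,0,0,0,1,-0.19,0.04,0,0,0,0,1,-0.19,0.02,0,0,0,0,1,-0.19,-0.01,0,0,0,0,1,-0.19,-0.03,0,0,0,0,1,-0.18,-0.06,0,0,0,0,1,0,0,0,0,0,0,1]'

```text
time: 33.2
position: [0.5251, -0.2453, 0.0856]
tool_rot: [1.0, -0.002, 0.001, -0.004]
ft_force: [9.4, 16.0, 6.5]
grip_width: 0.014
grip_force: 12.8
```

```bash
python3 -c "
from h import *
a=np.radians(-42.5-138.3/2);to([.5442+.058*np.cos(a),-.1948+.058*np.sin(a),.0835],-90)"
```

```text
t 33.2 pos [ 0.5251 -0.2453  0.0856] yaw -90.23 F [ 9.4 16.   6.5] w 0.014 12.8
 shift units [-0.058  0.087  0.051] turn units [-0.108 -0.03  -0.058]
```

Call:
jog_arm --motion '[0,-0.09,0,0,0,0,1,-0.16,-0.08,0,0,0,0,1,-0.15,-0.11,0,0,0,0,1,-0.14,-0.13,0,0,0,0,1,-0.12,-0.14,0,0,0,0,1,0,0,0,0,0,0,1]'

```text
time: 33.95
position: [0.508, -0.2271, 0.0861]
tool_rot: [1.0, -0.002, 0.007, 0.0]
ft_force: [19.8, 13.1, -2.6]
grip_width: 0.0111
grip_force: 15.3
```

```bash
python3 -c "
from h import *
to([.4862,-.194,.0835],-90)"
```

```text
t 33.95 pos [ 0.508  -0.2271  0.0861] yaw -90.28 F [19.8 13.1 -2.6] w 0.0111 15.3
 shift units [-0.549 -0.825  0.056] turn units [ 0.013 -0.206 -0.069]
```

Call:
jog_arm --motion '[0,0,0,0,0,0,-0.1,0,0,0,0,0,0,-0.1,0,0,0,0,0,0,-0.1,0,0,-1,0,0,0,-0.1,0,0,-1,0,0,0,-0.1,0,0,-1,0,0,0,-0.1,-1,0,-1,0,0,0,-0.1,-1,-0.3,0,0,0,0,-0.1,-0.7,-0.3,0,0,0,0,-0.1,0,0,0,0,0,0,-0.1,0,0,0,0,0,0,-0.1]'

```text
time: 35.33
position: [0.394, -0.205, 0.2455]
tool_rot: [1.0, -0.0, 0.0, 0.001]
ft_force: [1.0, -0.7, -0.3]
grip_width: 0.0479
grip_force: 0.0
```

Run:
```python
from h import *
to([.4,-.19,.24],-90)
shot('wrist','w8',(80,0,360,215),2.8)
```

```text
t 35.33 pos [ 0.394  -0.205   0.2455] yaw -90.03 F [ 1.  -0.7 -0.3] w 0.0479 0.0
 shift units [ 0.149 -0.375  0.137] turn units [ 0.026 -0.005 -0.007]
```

View pics/w8.png

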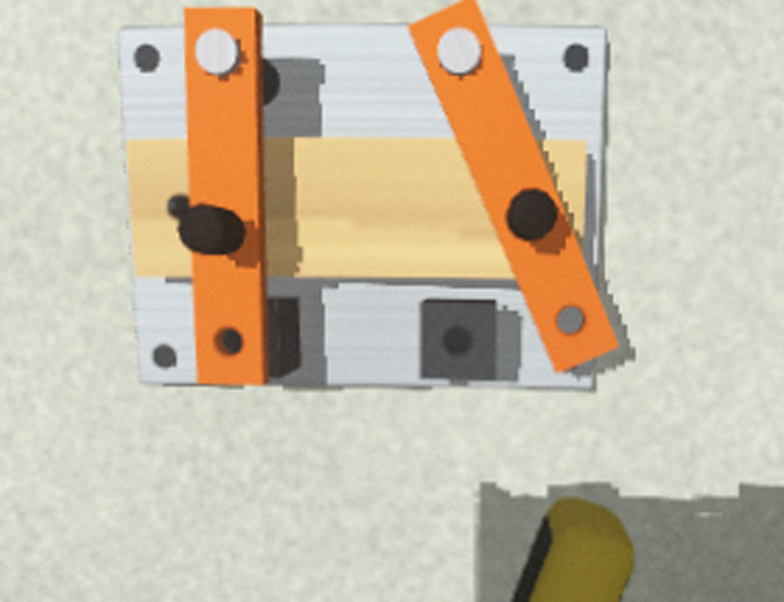

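The left bar lies across the stack with its hole at (229,341). The right bar has stopped about 25° open, with bolt head (459,50), knob (531,214) and hole (570,320). The right lug hole is at (457,340), and nothing blocks the bar.

Run:
```python
from h import *
C=load('w8')
q=lambda v:np.array(v)/2.8+[80,0]
p=fitfix(C,{k:q(v) for k,v in dict(lugR=(457,340),pivL=(217,51),pivR=(459,50),cLL=(140,382),cLR=(595,388),cUL=(122,28),cUR=(606,28)).items()})
pv=fx2w(p,[(.048,.04,.066),(.048,-.04,.066)]); lug=fx2w(p,[(-.048,.04,.066),(-.048,-.04,.066)])
X=px2w(C,np.array([q((229,341)),q((570,320)),q((531,214))]),[.066,.066,.094])
print('piv',pv.round(4),'lug',lug.round(4)); print('Lhole,Rhole,Rknob',X.round(4))
for x,v in((X[0],pv[0]),(X[1],pv[1]),(X[2],pv[1])):
    d=x-v; print(np.hypot(*d[:2]),np.degrees(np.arctan2(d[1],d[0])))
```

```text
fix [ 0.4965 -0.1547] -0.9
[[0.7, 0.5], [-0.2, -0.1], [0.2, 0.0], [-0.4, 1.1], [-0.2, 0.6], [-2.2, -0.8], [1.1, -1.0]]
piv [[ 0.5451 -0.1154  0.066 ]
 [ 0.5439 -0.1954  0.066 ]] lug [[ 0.4491 -0.1139  0.066 ]
 [ 0.4479 -0.1939  0.066 ]]
Lhole,Rhole,Rknob [[ 0.4496 -0.1125  0.066 ]
 [ 0.4563 -0.2334  0.066 ]
 [ 0.4906 -0.2181  0.094 ]]
0.09558558334246343 178.2145555904703
0.09545994683499952 -156.5755166170269
0.0578191176710566 -156.96306004905577
```

Call:
jog_arm --motion '[0.8,0.11,0.6,0,0,0,-0.1,0.8,0.11,0.6,0,0,0,-0.1,0.81,0.11,0.8,0,0,0,-0.1,0,0,0,0,0,0,-0.1,0,0,0,0,0,0,-0.1]'

```text
time: 36.0
position: [0.4899, -0.2169, 0.1653]
tool_rot: [1.0, 0.0, -0.001, -0.0]
ft_force: [0.0, -0.4, -0.0]
grip_width: 0.048
grip_force: 0.0
```

```bash
python3 -c "
from h import *
to([.4906,-.2181,.0835],-90)"
```

```text
t 36.0 pos [ 0.4899 -0.2169  0.1653] yaw -89.97 F [ 0.  -0.4 -0. ] w 0.048 0.0
 shift units [0.02  0.031 2.045] turn units [-0.005  0.018  0.007]
```

Call:
jog_arm --motion '[0.02,0.03,0.7,0,0,0,-0.1,0,0,0.7,0,0,0,-0.1,0,0,0.64,0,0,0,-0.1,0,0,0,0,0,0,-0.1,0,0,0,0,0,0,1,0,0,0,0,0,0,1,0,0,0,0,0,0,1,0,0,0,0,0,0,1,0,0,0,0,0,0,1]' --grip_force 8

```text
time: 37.12
position: [0.4911, -0.2182, 0.0844]
tool_rot: [1.0, -0.0, 0.0, 0.0]
ft_force: [-0.1, 0.2, 4.2]
grip_width: 0.0157
grip_force: 8.0
```

Call:
jog_arm --motion '[-0.04,-0.1,0,0,0,0,1,-0.03,-0.1,0,0,0,0,1,-0.02,-0.1,0,0,0,0,1,-0.02,-0.1,0,0,0,0,1,-0.01,-0.1,0,0,0,0,1,0,-0.1,0,0,0,0,1,0,0,0,0,0,0,1,0,0,0,0,0,0,1]'

```text
time: 38.12
position: [0.4859, -0.1933, 0.0838]
tool_rot: [1.0, -0.0, -0.0, -0.001]
ft_force: [-0.2, -0.6, 2.4]
grip_width: 0.0157
grip_force: 8.0
```

```bash
python3 -c "
from h import *
to([.4859,-.1945,.0835],-90)"
```

```text
t 38.12 pos [ 0.4859 -0.1933  0.0838] yaw -90.02 F [-0.2 -0.6  2.4] w 0.0157 8.0
 shift units [0.001 0.031 0.007] turn units [-0.019  0.011 -0.005]
```

Call:
jog_arm --motion '[0,0.03,0,0,0,0,1,0,0,0,0,0,0,1,0,0,0,0,0,0,-0.1,0,0,0,0,0,0,-0.1,0,0,0,0,0,0,-0.1,0,0,-1,0,0,0,-0.1,0,0,-1,0,0,0,-0.1,-0.25,0.9,-1,0,0,0,-0.1,-0.25,0.9,0,0,0,0,-0.1,-0.25,0.9,0,0,0,0,-0.1,-0.25,0.9,0,0,0,0,-0.1,-0.25,0.9,0,0,0,0,-0.1]'

```text
time: 39.62
position: [0.4356, -0.3765, 0.204]
tool_rot: [1.0, -0.0, 0.0, 0.0]
ft_force: [-0.6, -0.4, 0.5]
grip_width: 0.048
grip_force: 0.0
```

Call:
jog_arm --motion '[-0.4,0.9,0,0,0,0,-0.1,0,0,0,0,0,0,-0.1,0,0,0,0,0,0,-0.1,0,0,0,0,0,0,-0.1]'

```text
time: 40.12
position: [0.4203, -0.4101, 0.2039]
tool_rot: [1.0, 0.0, -0.0, -0.0]
ft_force: [0.5, -0.5, 0.1]
grip_width: 0.0473
grip_force: 0.0
```

```bash
cat >> h.py <<'E'
def heads(im,C,z0,guesses):
    hsv=cv2.cvtColor(im,cv2.COLOR_BGR2HSV); m=(((hsv[...,0]<6)|(hsv[...,0]>174))&(hsv[...,1]>160)&(hsv[...,2]>60)).astype(np.uint8)
    n,l,s,c=cv2.connectedComponentsWithStats(m)
    a=np.linspace(0,6.283,40,endpoint=False); out=[]
    for g in guesses:
        def cen(p):
            P=np.vstack([np.c_[p[0]+.011*np.cos(a),p[1]+.011*np.sin(a),np.full(40,z)] for z in(z0,z0+.03)])
            M=cv2.moments(cv2.convexHull(w2px(C,P).astype(np.float32))); return np.array([M['m10']/M['m00'],M['m01']/M['m00']]),M['m00']
        u,A=cen(g); ok=[i for i in range(1,n) if s[i,4]>80]
        i=min(ok,key=lambda i:np.hypot(*(c[i]-u)))
        r=least_squares(lambda p:cen(p)[0]-c[i],g); out.append(r.x); print('head',r.x.round(4),'area',s[i,4],round(cen(r.x)[1]),'px',c[i].round(1))
    return out
E
python3 - <<'E'
from h import *
to([.4546,-.4128,.06],-90)
C,im=shot('wrist','w9')
heads(im,C,.045,[(.5054,-.4043),(.4546,-.4128)])
E
```

```text
t 40.12 pos [ 0.4203 -0.4101  0.2039] yaw -89.95 F [ 0.5 -0.5  0.1] w 0.0473 0.0
 shift units [0.858 0.072 3.596] turn units [-0.012  0.004  0.012]
head [ 0.5056 -0.4049] area 558 582 px [249.1  89.1]
head [ 0.4543 -0.4135] area 566 601 px [259.1 149.2]
```

Call:
jog_arm --motion '[0.85,0.085,0.8,0,0,0,-0.1,0,0,0.9,0,0,0,-0.1,0,0,0.9,0,0,0,-0.1,0,0,0.6,0,0,0,-0.1,0,0,0.4,0,0,0,-0.1,0,0,0,0,0,0,-0.1,0,0,0,0,0,0,-0.1]'

```text
time: 41.05
position: [0.4547, -0.4152, 0.0609]
tool_rot: [1.0, 0.0, 0.001, 0.001]
ft_force: [0.3, 0.4, 0.2]
grip_width: 0.048
grip_force: 0.0
```

```bash
python3 -c "
from h import *
to([.4543,-.4135,.06],-90)"
```

```text
t 41.05 pos [ 0.4547 -0.4152  0.0609] yaw -89.99 F [0.3 0.4 0.2] w 0.048 0.0
 shift units [-0.01  -0.041  0.023] turn units [ 0.022 -0.017  0.001]
```

Close, lift, and carry toward the right lug (z of the pin tip = TCP − 0.055).

Call:
jog_arm --motion '[0,-0.04,0,0,0,0,1,0,0,0,0,0,0,1,0,0,0,0,0,0,1,0,0,0,0,0,0,1,0,0,0,0,0,0,1,0,0,0,0,0,0,1,0,0,-0.5,0,0,0,1,0,0,-0.9,0,0,0,1,0,0,-0.9,0,0,0,1,0,0,-0.9,0,0,0,1,0,0,0,0,0,0,1,0,0,0,0,0,0,1]' --grip_force 20

```text
time: 42.55
position: [0.4534, -0.4123, 0.1868]
tool_rot: [1.0, -0.0, -0.001, -0.001]
ft_force: [-0.3, 0.1, -0.3]
grip_width: 0.0214
grip_force: 20.0
```

Run:
```python
from h import *
o=robot.get_obs()
to([.4479,-.1939,.19],-90)
```

```text
t 42.55 pos [ 0.4534 -0.4123  0.1868] yaw -90.02 F [-0.3  0.1 -0.3] w 0.0214 20.0
 shift units [-0.14  -5.461 -0.07 ] turn units [-0.026  0.02  -0.004]
```

Call:
jog_arm --motion '[-0.02,-0.9,0,0,0,0,1,-0.02,-0.9,0,0,0,0,1,-0.02,-0.9,0,0,0,0,1,-0.02,-0.9,0,0,0,0,1,-0.02,-0.9,0,0,0,0,1,-0.04,-0.95,0,0,0,0,1,0,0,0.7,0,0,0,1,0,0,0.7,0,0,0,1,0,0,0,0,0,0,1,0,0,0,0,0,0,1,0,0,0,0,0,0,1]'

```text
time: 43.92
position: [0.449, -0.1955, 0.1326]
tool_rot: [1.0, -0.0, 0.001, 0.0]
ft_force: [-0.0, -0.5, -1.1]
grip_width: 0.0214
grip_force: 20.0
```

Run:
```python
from h import *
to([.4476,-.1937,.125],-90)
shot('wrist','w10',(140,100,380,330),2.6)
```

```text
t 43.92 pos [ 0.449  -0.1955  0.1326] yaw -90.03 F [-0.  -0.5 -1.1] w 0.0214 20.0
 shift units [-0.034 -0.046  0.19 ] turn units [ 0.013 -0.017 -0.007]
```

View pics/w10.png

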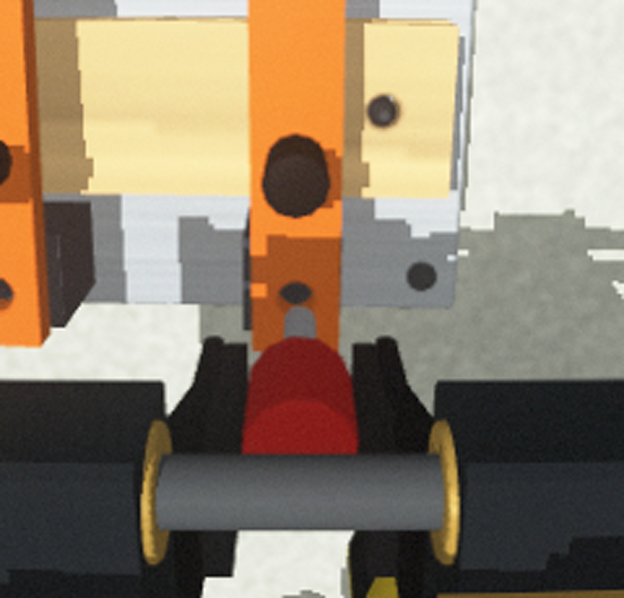

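The held pin's tip at (299,308) sits just short of the bar's hole at (296,292). The bar lies over its lug.

Run:
```python
from h import *
C=load('w10'); q=lambda v:np.array(v)/2.6+[140,100]
print('hole',px2w(C,[q((296,292))],.066),'pintip',px2w(C,[q((299,311))],.0776))
print('lefthole',px2w(C,[q((2,290))],.066))
X=np.array([(.449,-.1955,.0776),(.4476,-.1936,.066),(.4488,-.1136,.066)]); print((w2px(C,X)-[140,100])*2.6)
```

```text
hole [[ 0.45035058 -0.1946322   0.066     ]] pintip [[ 0.449392   -0.19542489  0.0776    ]]
lefthole [[ 0.45085279 -0.11419926  0.066     ]]
[[299.29186452 312.41619465]
 [292.214352   301.52291962]
 [  0.64875271 297.03190429]]
```

Call:
jog_arm --motion '[0.02,-0.022,0,0,0,0,1,0,0,0.15,0,0,0,1,0,0,0.15,0,0,0,1,0,0,0.1,0,0,0,1,0,0,0,0,0,0,1,0,0,0,0,0,0,1]'

```text
time: 44.72
position: [0.4493, -0.1942, 0.1159]
tool_rot: [1.0, -0.0, -0.0, -0.0]
ft_force: [-0.6, -0.5, -1.1]
grip_width: 0.0216
grip_force: 20.0
```

Run:
```python
from h import *
to([.4498,-.1946,.081],-90)
```

```text
t 44.73 pos [ 0.4493 -0.1942  0.1159] yaw -90.02 F [-0.6 -0.5 -1.1] w 0.0216 20.0
 shift units [0.012 0.009 0.872] turn units [-0.001  0.001 -0.004]
```

Call:
jog_arm --motion '[0,0,0.1,0,0,0,1,0,0,0.1,0,0,0,1,0,0,0.1,0,0,0,1,0,0,0,0,0,0,1,0,0,0,0,0,0,1]'

```text
time: 45.35
position: [0.4492, -0.1941, 0.1038]
tool_rot: [1.0, -0.0, -0.0, -0.0]
ft_force: [-0.6, -0.9, -1.0]
grip_width: 0.0215
grip_force: 20.0
```

Run:
```python
from h import *
to([.4498,-.1946,.081],-90)
```

```text
t 45.35 pos [ 0.4492 -0.1941  0.1038] yaw -90.01 F [-0.6 -0.9 -1. ] w 0.0215 20.0
 shift units [0.016 0.012 0.57 ] turn units [-0.004  0.007 -0.002]
```

Into the lug without resistance. Down to the shoulder.

Call:
jog_arm --motion '[0,0,0.15,0,0,0,1,0,0,0.15,0,0,0,1,0,0,0.15,0,0,0,1,0,0,0.08,0,0,0,1,0,0,0.04,0,0,0,1,0,0,0,0,0,0,1,0,0,0,0,0,0,1]'

```text
time: 46.22
position: [0.449, -0.194, 0.0812]
tool_rot: [1.0, -0.0, -0.0, -0.0]
ft_force: [-2.6, 2.0, 2.2]
grip_width: 0.0216
grip_force: 20.0
```

Run:
```python
from h import *
to([.4498,-.1946,.081],-90)
```

```text
t 46.23 pos [ 0.449  -0.194   0.0812] yaw -90.01 F [-2.6  2.   2.2] w 0.0216 20.0
 shift units [0.02  0.015 0.006] turn units [-0.005  0.008 -0.002]
```

Call:
jog_arm --motion '[0,0,0,0,0,0,-0.1,0,0,0,0,0,0,-0.1,0,0,0,0,0,0,-0.1,0,0,-1,0,0,0,-0.1,0,0,-1,0,0,0,-0.1,0.23,0.88,0,0,0,0,-0.1,0.23,0.88,0,0,0,0,-0.1,0.23,0.88,0,0,0,0,-0.1,0.23,0.88,0,0,0,0,-0.1,0.23,0.88,0,0,0,0,-0.1,0.23,0.88,0,0,0,0,-0.1,0,0,0,0,0,0,-0.1]'

```text
time: 47.72
position: [0.5051, -0.4086, 0.161]
tool_rot: [1.0, -0.001, 0.001, 0.001]
ft_force: [-0.4, -0.5, 0.9]
grip_width: 0.0473
grip_force: 0.0
```

Call:
jog_arm --motion '[0,0,0,0,0,0,-0.1,0,0,0,0,0,0,-0.1]'

```text
time: 47.98
position: [0.5041, -0.4039, 0.161]
tool_rot: [1.0, 0.0, -0.0, -0.001]
ft_force: [1.2, 0.1, 1.4]
grip_width: 0.0481
grip_force: 0.0
```

Run:
```python
from h import *
to([.5056,-.4049,.06],-90)
```

```text
t 47.98 pos [ 0.5041 -0.4039  0.161 ] yaw -89.96 F [1.2 0.1 1.4] w 0.0481 0.0
 shift units [0.04  0.028 2.524] turn units [-0.018  0.013  0.009]
```

Call:
jog_arm --motion '[0.035,0.03,0.9,0,0,0,-0.1,0,0,0.9,0,0,0,-0.1,0,0,0.5,0,0,0,-0.1,0,0,0.22,0,0,0,-0.1,0,0,0,0,0,0,-0.1,0,0,0,0,0,0,1,0,0,0,0,0,0,1,0,0,0,0,0,0,1,0,0,0,0,0,0,1,0,0,0,0,0,0,1,0,0,0,0,0,0,1]'

```text
time: 49.35
position: [0.506, -0.4068, 0.0609]
tool_rot: [1.0, -0.0, 0.0, 0.0]
ft_force: [-0.8, 0.7, 3.5]
grip_width: 0.0215
grip_force: 20.0
```

Call:
jog_arm --motion '[0,0,-0.5,0,0,0,1,0,0,-0.9,0,0,0,1,0,0,-0.9,0,0,0,1,0,0,-0.9,0,0,0,1,0,0,0,0,0,0,1]'

```text
time: 49.98
position: [0.5076, -0.4085, 0.1927]
tool_rot: [1.0, -0.0, 0.003, 0.003]
ft_force: [0.4, 1.0, -0.5]
grip_width: 0.0215
grip_force: 20.0
```

Run:
```python
from h import *
to([.450,-.114,.19],-90)
```

```text
t 49.98 pos [ 0.5076 -0.4085  0.1927] yaw -90.01 F [ 0.4  1.  -0.5] w 0.0215 20.0
 shift units [-1.441 -7.361  0.011] turn units [ 0.094 -0.082 -0.003]
```

Call:
jog_arm --motion '[-0.18,-0.92,0,0,0,0,1,-0.18,-0.92,0,0,0,0,1,-0.18,-0.92,0,0,0,0,1,-0.18,-0.92,0,0,0,0,1,-0.18,-0.92,0,0,0,0,1,-0.18,-0.92,0,0,0,0,1,-0.18,-0.92,0,0,0,0,1,-0.18,-0.92,0,0,0,0,1,0,0,0.7,0,0,0,1,0,0,0.7,0,0,0,1,0,0,0,0,0,0,1,0,0,0,0,0,0,1]'

```text
time: 51.48
position: [0.4484, -0.1123, 0.1325]
tool_rot: [1.0, -0.0, -0.0, -0.0]
ft_force: [0.5, -0.4, -0.4]
grip_width: 0.0213
grip_force: 20.0
```

Call:
jog_arm --motion '[0,0,0,0,0,0,1,0,0,0,0,0,0,1]'

```text
time: 51.72
position: [0.4488, -0.1125, 0.1331]
tool_rot: [1.0, -0.0, 0.001, 0.0]
ft_force: [-0.3, -0.8, 0.0]
grip_width: 0.0215
grip_force: 20.0
```

Run:
```python
from h import *
to([.450,-.114,.117],-90)
C,im=shot('wrist','w11',(140,100,380,330),2.6)
# hole: darkest blob in orange bar around the expected place
u=w2px(C,[[.450,-.114,.066]])[0]; print('exp',u)
g=cv2.cvtColor(im,cv2.COLOR_BGR2GRAY); a,b=np.round(u).astype(int)
print(g[b-10:b+9,a-9:a+10])
```

```text
t 51.73 pos [ 0.4488 -0.1125  0.1331] yaw -90.02 F [-0.3 -0.8  0. ] w 0.0215 20.0
 shift units [0.03  0.036 0.402] turn units [ 0.012 -0.022 -0.006]
exp [257.22609708 212.3212686 ]
[[ 94  99  97  93  97  98  96  95  97  97  97  93  95  96  98  93  93  95
   96]
 [ 96  98  96  96  94  98  95  96  97  94  96  98  97  96  94  95  96  97
   95]
 [ 99  98  97  98  98  98  97  98  95  93  96  96  96  94  95  91  96  96
   95]
 [ 98  95  96  92  89  91  89  90  91  93  95  94  98  98  95  97  96  94
   95]
 [ 99  95  91  81  70  65  58  68  79  87  93  99  99  92  95 100  90  99
   95]
 [ 93  82  67  57  53  48  48  49  54  61  71  86  94  96  97  99  95  95
   95]
 [ 83  64  53  50  46  47  47  49  45  46  49  66  86  95  95  97  94  97
   93]
 [ 68  50  48  48  44  46  45  45  47  47  47  47  74  93  93  91  94  93
   92]
 [ 61  52  48  47  45  45  51  46  46  46  45  47  70  84  90  94  96  92
   94]
 [ 62  55  49  48  48  46  47  44  46  47  49  50  68  87  91  94  94  94
   93]
 [ 71  58  53  52  49  50  46  48  44  46  46  58  73  85  90  94  96  91
   93]
 [ 77  75  60  54  52  50  47  50  48  54  71  75  78  86  90  94  96  93
   94]
 [ 82  82  78  72  61  54  53  59  62  70  80  79  78  83  92  92  92  93
   95]
 [ 80  82  82  82  78  76  77  76  79  81  80  78  83  87  92  93  93  92
   95]
 [ 89  83  78  82  84  82  82  80  80  77  80  83  88  89  90  93  92  94
   95]
 [ 89  86  82  81  84  83  75  80  81  80  81  86  89  93  91  93  92  91
   95]
 [ 92  88  87  83  86  88  90  91  93  89  91  92  92  93  93  94  92  94
   95]
 [ 93  91  93  95  96  98  98 103  97  99  95  93  95  92  92  88  94  91
   95]
 [ 95  95  94  97  97 101  98 103 100 102  98  99  99  93  92  95  90  94
   98]]
```

Run:
```python
from h import *
C=load('w11'); print(px2w(C,[(254.2,210.2)],.066), w2px(C,[[.4502,-.114,.066]]))
```

```text
[[ 0.45159032 -0.11186855  0.066     ]] [[257.22653424 212.05460557]]
```

Call:
jog_arm --motion '[0.03,-0.005,0,0,0,0,1,0,0,0.15,0,0,0,1,0,0,0.15,0,0,0,1,0,0,0.12,0,0,0,1,0,0,0.05,0,0,0,1,0,0,0,0,0,0,1,0,0,0,0,0,0,1]'

```text
time: 52.65
position: [0.4496, -0.112, 0.1136]
tool_rot: [1.0, -0.0, 0.0, 0.0]
ft_force: [-0.3, -0.5, -0.6]
grip_width: 0.0216
grip_force: 20.0
```

Run:
```python
from h import *
to([.450,-.114,.081],-90)
```

```text
t 52.65 pos [ 0.4496 -0.112   0.1136] yaw -90.01 F [-0.3 -0.5 -0.6] w 0.0216 20.0
 shift units [0.009 0.049 0.815] turn units [ 0.001 -0.002 -0.003]
```

Call:
jog_arm --motion '[0.005,0.025,0,0,0,0,1,0,0.02,0,0,0,0,1,0,0,0.08,0,0,0,1,0,0,0.08,0,0,0,1,0,0,0.08,0,0,0,1,0,0,0,0,0,0,1,0,0,0,0,0,0,1]'

```text
time: 53.52
position: [0.4497, -0.1138, 0.1039]
tool_rot: [1.0, -0.0, -0.0, -0.0]
ft_force: [0.3, -0.1, -0.1]
grip_width: 0.0214
grip_force: 20.0
```

Run:
```python
from h import *
to([.450,-.114,.081],-90)
```

```text
t 53.52 pos [ 0.4497 -0.1138  0.1039] yaw -90.01 F [ 0.3 -0.1 -0.1] w 0.0214 20.0
 shift units [0.007 0.005 0.572] turn units [-0.001  0.002 -0.002]
```

Call:
jog_arm --motion '[0,0,0.15,0,0,0,1,0,0,0.15,0,0,0,1,0,0,0.15,0,0,0,1,0,0,0.08,0,0,0,1,0,0,0.04,0,0,0,1,0,0,0,0,0,0,1,0,0,0,0,0,0,1]'

```text
time: 54.4
position: [0.4495, -0.1138, 0.0817]
tool_rot: [1.0, -0.0, -0.0, 0.0]
ft_force: [-2.0, 0.2, 5.9]
grip_width: 0.0215
grip_force: 20.0
```

Run:
```python
from h import *
to([.450,-.114,.081],-90)
```

```text
t 54.4 pos [ 0.4495 -0.1138  0.0817] yaw -90.0 F [-2.   0.2  5.9] w 0.0215 20.0
 shift units [0.012 0.006 0.018] turn units [ 0.002  0.002 -0.001]
```

Call:
jog_arm --motion '[0,0,0,0,0,0,-0.1,0,0,0,0,0,0,-0.1,0,0,0,0,0,0,-0.1,0,0,-1,0,0,0,-0.1,0,0,-1,0,0,0,-0.1,0,0,-1,0,0,0,-0.1,-0.6,0.4,-1,0,0,0,-0.1,-0.6,0.4,0,0,0,0,-0.1,-0.4,0.2,0,0,0,0,-0.1,0,0,0,0,0,0,-0.1,0,0,0,0,0,0,-0.1]'

```text
time: 55.78
position: [0.3862, -0.1538, 0.2411]
tool_rot: [1.0, -0.0, 0.0, -0.0]
ft_force: [-0.3, 0.2, -0.2]
grip_width: 0.048
grip_force: 0.0
```

Run:
```python
from h import *
to([.39,-.16,.24],-90)
C,a=shot('wrist','w12'); S,b=shot('side','s2'); 
print('heads',); heads(a,C,.066,[(.4497,-.1138),(.449,-.194)])
A=cv2.resize(a[0:220,60:400],None,fx=1.15,fy=1.15,interpolation=3); u=w2px(S,[[.495,-.155,.05]])[0].astype(int)
B=b[u[1]-60:u[1]+50,u[0]-65:u[0]+65]; B=cv2.resize(B,None,fx=3,fy=3,interpolation=3)
H=max(A.shape[0],B.shape[0]); P=lambda m:cv2.copyMakeBorder(m,0,H-m.shape[0],0,0,0)
cv2.imwrite('pics/fin.png',np.hstack([P(A),P(B)])); print(A.shape,B.shape)
```

```text
t 55.77 pos [ 0.3862 -0.1538  0.2411] yaw -90.03 F [-0.3  0.2 -0.2] w 0.048 0.0
 shift units [0.095 0.156 0.028] turn units [-0.001 -0.007 -0.007]
heads
head [ 0.449  -0.1138] area 503 561 px [211.2 115.3]
head [ 0.4488 -0.1936] area 503 562 px [298.8 115.5]
(253, 391, 3) (330, 390, 3)
```

View pics/fin.png

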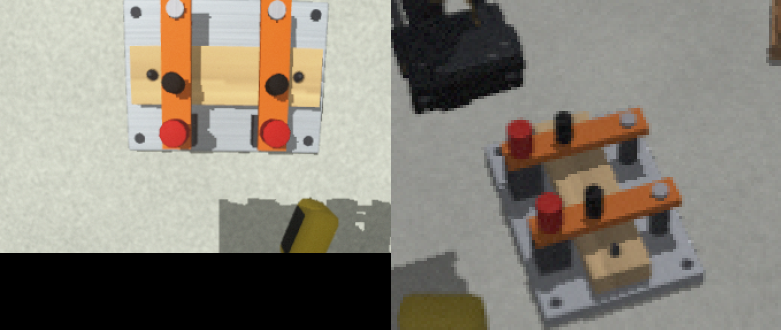

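Both bars lie straight across the stack, both pin heads rest on them at (174,133) and (275,133), and the rails lie flat over the dowels.

```bash
python3 -c "
from rig import robot
print(robot.hand_in())"
```

```text
the job is handed in; nothing more can be done
None
```

I handed the job in at about 56 s: both plywood rails on the bench are down flat over the dowels, the two keeper bars are across the stack, and a pin sits in each lug with its head on the bar. No third rail was present, and I did not go near the glue, tape measure, sanding block, screwdriver or yellow look-alike.

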